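# Clear the specimen bench and set out the analyser kit

## Task

Get the bench ready for the next analyser run: set the reagent bottle, the control vial and the reagent cartridge in the white tray, each inside the drawn outline of its own colour (green, orange, purple; the cartridge lengthwise in its rectangle), put the used red-lidded specimen pot in the yellow waste bin and the blue-lidded one in the blue return tray. Everything must stand upright on the floor of its tray or bin, and none of the five may be tipped over on the way.

Things in the scene. Friction and masses are not known exactly. Their poses are not given: they have to be found in the camera images.
- bottle: white round reagent bottle with a green cap and paper label, 42 mm diameter, 80 mm tall with its cap (straight side up to 58 mm, cap 34 mm in diameter from 62 mm up), about 100 g; loose, standing upright; origin at the centre of its underside, z up
- vial: small amber glass control vial with an orange cap and paper label, 30 mm diameter, 50 mm tall, straight-sided, cap flush, about 40 g; loose, standing upright; origin at the centre of its underside, z up
- cartridge: oblong grey reagent cartridge with a purple top and two white dots on it, 64 mm long (its x axis), 30 mm wide (its y axis), 48 mm tall, about 90 g; loose, standing upright; origin at the centre of its underside, z up
- pot_red: clear specimen pot with yellowish contents and a red lid, 42 mm diameter at the foot, 45 mm at the lid, 60 mm tall, nearly straight-sided, about 60 g; loose, standing upright; origin at the centre of its underside, z up
- pot_blue: clear specimen pot like the other but with a blue lid, the same size, 60 mm tall, about 60 g; loose, standing upright; origin at the centre of its underside, z up
- spot_green: drawn outline, a green circle of 60 mm inner diameter, on the floor of the white kitting tray (fixed; 130 x 340 mm, rim 10 mm above the bench); flat, its origin at its centre, 4 mm above the bench on the tray's floor
- spot_orange: drawn outline, an orange circle of 48 mm inner diameter, on the floor of the same tray; flat, origin at its centre on the tray's floor, 4 mm above the bench. The three outlines stand in a row, about 105 mm apart, in any order
- spot_purple: drawn outline, a purple rectangle of 80 mm (its x axis) by 46 mm (its y axis) inside, on the floor of the same tray; flat, origin at its centre on the tray's floor, 4 mm above the bench
- waste_bin: open square yellow waste bin, fixed to the bench, 150 x 150 mm outside, 55 mm high, walls and floor 4 mm thick; origin at the centre of its underside, z up
- return_tray: open square blue tray for specimens going back to the fridge, fixed to the bench, 150 x 150 mm outside, 30 mm high, walls and floor 4 mm thick; origin at the centre of its underside, z up
Mind the look-alikes: they are no part of the job. There is more than one size of the bottle; the job needs the middle-sized. Leave any pink look-alike of the cartridge alone.

How it is judged:
By the outcome, as a careful person would: the job done as asked, in the order asked, and still so for the second after the job is handed in, with the robot touching nothing.
It also fails if it takes over 144 s, if anything falls off the work surface, if the arm or the gripper's body presses on something with over 40 N, if the wrist force passes 120 N, or if a joint passes its speed limit or range.

## Robot

A 6-joint arm with a two-finger parallel gripper is mounted at the origin on the work surface. World frame = base frame: x ahead of the robot, y to its left, z up, the work surface at z = 0. Lengths are in m, angles in rad, forces in N, time in s.
With the tool pointing down it reaches from about 0.25 to 0.775 m from the base axis. Payload 4 kg.
Tool frame: the origin (TCP) lies where the fingers leave the gripper's body, on its centre line; the fingertips stand 97 mm ahead of it and the grasp point (between the pads) lies 78 mm ahead of it; z points along the fingers, y is the line along which they close (so a half turn about z gives the same grasp; the last joint's range is limited). The gripper opens to 94 mm and grips with 3 to 60 N. Pads are 16 mm wide; open, the fingers measure 119 mm over their backs; the gripper's body (75 mm by 177 mm) begins 78 mm behind the grasp point.
Start: joints at [-1.267, 0.087, 1.371, -0, 1.684, -0.103], TCP at [0.218, -0.505, 0.303] pointing down, gripper open.
Joint ranges: [-3.1, 3.1], [-0.76, 2.03], [0.27, 2.55], [-1.08, 4.22], [0.17, 2.65], [-2.57, 2.57]. Speed limits (rad/s): [2.79, 2.79, 3.14, 3.14, 3.14, 3.14].

## Interface

Orientations are given as [roll, pitch, yaw] about the fixed x, y, z axes, in that order (R = Rz(yaw) Ry(pitch) Rx(roll)).
In Python, from bench import robot, eyes gives the robot as it stands. The module is installed in compiled form; this text tells all that it offers.
- The arm moves only by the tool carry_out, never from a script. Its argument "deltas" is a list of rows, each an object of numbers: "dx", "dy", "dz": the shift along the tool's x, y, z each as a share of 0.02 m, from -1 to 1; "wx", "wy", "wz": the turn, a rotation vector about the tool's x, y, z each as a share of 0.12 rad, from -1 to 1; "gripper": the closure in counts, from 0 (fully open) to 255 (shut). In form: [{"dx": .., "dy": .., "dz": .., "wx": .., "wy": .., "wz": .., "gripper": ..}, ...]. A call has 1 to 20 rows; each row shifts and turns the commanded pose from where the row before left it, along the tool's axes as they then stand; what a row does not reach is not made up. A row lasts 1/12 s, in which the tool goes at most 41.7 mm and 7.16 degrees, less where a joint would pass 70% of its speed; a pose out of reach is approached as far as the arm can. A call with a number of a shift or a turn outside -1 to 1 is refused whole. A call with a gripper value outside its range is refused whole. The fingers move at their own pace and stop on an object; the grip force is fixed at half the most. Time passes only in rows, so rows that do not move let the fingers close. It gives the time, the measured TCP pose, the force, the opening and the grip force at its end, in the units of the state.
- robot.get_obs(): the state, without advancing time (a new reading comes with each control period).
- eyes.snapshot(name): name is "scene" or "top" or "wrist"; returns the picture (400x640x3 uint8, red, green, blue); there is no depth.
- eyes.get_calibration(name): a dict with "fovy" (degrees; the focal length in pixels is half the picture's height over the tangent of half this angle, whatever the lens; pixels are square), "cx", "cy" (the principal point, pixels), "k1" (the pictures are not rectified: a ray, as slopes to the right and down, at radius r is drawn at 1 + k1 r^2 times it, then the intrinsics apply), "R" (3x3) and "t" (3): a world point X has camera coordinates R X + t. Camera axes: x right, y down, z forward; pixel columns grow to the right and rows downward; lengths in m; the calibration is good to about 2 mm. A picture is of the moment at which its call begins: read the wrist's pose just before it. get_calibration takes no time and is no camera call; for the wrist camera it gives the pose at the moment of the call.
- robot.close_job(): hands the job in; it is judged then, once.
The state is a dict: "time": time; "joint_positions": joint angles; "qvel": joint speeds; "joint_torque": joint torques, N m; "tool_pos": TCP position; "ee_rot": TCP orientation; "wrist_force": force on the tool from outside, world axes, zero at the start; "wrist_torque": the same for the moment, N m; "width": finger opening in m; "finger_force": force on a finger pad.
Only numpy, scipy, OpenCV 4.12 (cv2) and the standard library are available. Lean on these libraries where they do the work, as an engineer would, in place of code of your own. Each camera call takes 0.05 s, during which the arm holds its last target. There are 200 camera calls.

## Working session

There is one attempt and no reset: what is moved stays moved. The work goes in short steps, Python scripts to look and compute and a tool call to move; the robot and the scene stay as the last step left them, time stands still between calls to the robot, and variables do not carry over. Pictures are saved under pics/ and viewed, at most 14 in all, crops included, and the job is handed in when it is done.

Besides the shell and the picture viewer there is one more tool, called after "Request:" as name([rows], argument=value, ...), one row to a line, values as JSON. carry_out: Moves the arm, as the interface text tells. Shift numbers are shares of 0.02 m and turn numbers shares of 0.12 rad, none past 1 either way. Its arguments: {"type":"object","properties":{"deltas":{"type":"array","items":{"type":"object","properties":{"dx":{"type":"number"},"dy":{"type":"number"},"dz":{"type":"number"},"wx":{"type":"number"},"wy":{"type":"number"},"wz":{"type":"number"},"gripper":{"type":"number"}}}}},"required":["deltas"]}

```bash
mkdir -p pics; cat > h.py <<'E'
import numpy as np, cv2
from bench import robot, eyes
def K(c):
    f=200/np.tan(np.radians(c["fovy"])/2); return f
def ray(c,u,v):
    f=K(c); d=np.array([(u-c["cx"])/f,(v-c["cy"])/f]); s=d.copy()
    for _ in range(30): s=d/(1+c["k1"]*(s@s))
    R=np.array(c["R"]); t=np.array(c["t"]); return -R.T@t, R.T@np.array([s[0],s[1],1])
def onz(c,u,v,z):
    o,d=ray(c,u,v); return o+d*(z-o[2])/d[2]
def proj(c,X):
    p=np.array(c["R"])@np.array(X)+np.array(c["t"]); s=p[:2]/p[2]; s=s*(1+c["k1"]*(s@s)); return s*K(c)+[c["cx"],c["cy"]]
def snap(n,fn):
    c=eyes.get_calibration(n); im=np.array(eyes.snapshot(n)); cv2.imwrite(f"pics/{fn}.png",im[:,:,::-1]); return c,im
E
python3 - <<'E'
from h import *
for n in ("top","scene","wrist"):
    c,_=snap(n,n+"0"); print(n,{k:np.round(v,3).tolist() for k,v in c.items()})
print(robot.get_obs())
E
```

```text
top {'fovy': 49.391, 'cx': 312.848, 'cy': 200.511, 'k1': -0.054, 'R': [[0.026, -1.0, -0.009], [-0.985, -0.024, -0.173], [0.172, 0.014, -0.985]], 't': [0.013, 0.475, 0.953]}
scene {'fovy': 50.37, 'cx': 321.974, 'cy': 197.25, 'k1': -0.076, 'R': [[-0.181, 0.983, -0.013], [0.733, 0.126, -0.669], [-0.656, -0.131, -0.743]], 't': [0.066, -0.308, 1.377]}
wrist {'fovy': 68.42, 'cx': 322.041, 'cy': 198.835, 'k1': -0.023, 'R': [[0.395, -0.919, -0.003], [-0.893, -0.385, 0.234], [-0.216, -0.09, -0.972]], 't': [-0.55, -0.024, 0.389]}
{'time': 0.15, 'joint_positions': array([-1.26709962e+00,  8.78255856e-02,  1.37188342e+00, -1.13271234e-05,
        1.68361226e+00, -1.03092426e-01]), 'qvel': array([ 0.0003541 , -0.00213868, -0.00537142, -0.00110164, -0.0005344 ,
       -0.00095564]), 'joint_torque': array([ 1.31087148e-03, -3.40643263e+01, -3.02793002e+01,  7.18138274e-02,
        3.05594341e-02, -1.20570335e-04]), 'tool_pos': array([ 0.21753583, -0.50487817,  0.30176287]), 'ee_rot': array([-3.13987206e+00, -1.66693998e-04,  4.06787728e-01]), 'wrist_force': array([ 0.29468799, -0.69270691, -0.29993911]), 'wrist_torque': array([ 0.02148459,  0.02750636, -0.01856369]), 'finger_force': 0.0, 'width': 0.09384531263579844}
```

View pics/top0.png

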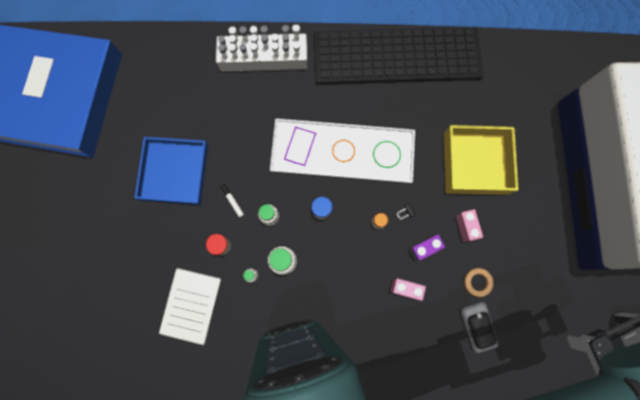

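View pics/scene0.png

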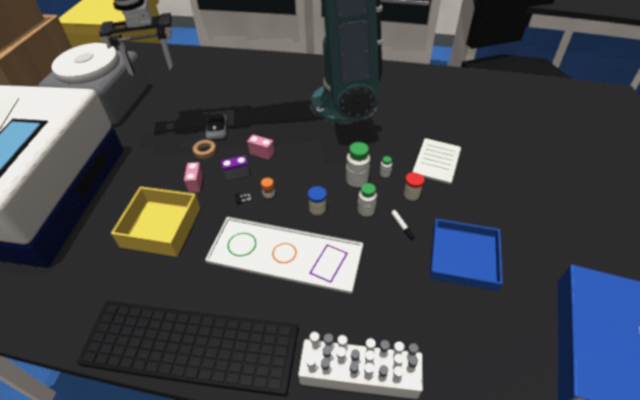

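Top view: candidates with green caps are at (268,214), (281,260, largest) and (250,275, smallest), so I choose the middle one at (268,214). For the cartridge, purple is at (428,247), with pink decoys at (470,225) and (409,289). The vial is at (380,220), with a copper ring at (479,282) nearby in colour. The red pot is at (216,244) and the blue pot at (321,207). The outlines are purple (300,146), orange (343,150) and green (387,154). The yellow bin is at (481,160) and the blue tray at (171,170).

```bash
cat > m.py <<'E'
from h import *
H={"green":(45,80),"orange":(5,18),"purple":(125,150),"red":(0,4),"blue":(105,122),"yellow":(22,34)}
def mask(im,col,s=90,v=60):
    h=cv2.cvtColor(im,cv2.COLOR_RGB2HSV); a,b=H[col]
    m=cv2.inRange(h,(a,s,v),(b,255,255))
    if col=="red": m|=cv2.inRange(h,(174,s,v),(180,255,255))
    return m
def blobs(im,col,c,z,box,amin=30,s=90,v=60):
    """filled outer contours inside box(u0,v0,u1,v1), rectified onto plane z (mm)"""
    m=mask(im,col,s,v); k=np.zeros_like(m); u0,v0,u1,v1=box; k[v0:v1,u0:u1]=m[v0:v1,u0:u1]
    out=[]
    for q in cv2.findContours(k,cv2.RETR_EXTERNAL,cv2.CHAIN_APPROX_NONE)[0]:
        if cv2.contourArea(q)<amin: continue
        P=np.array([onz(c,*p,z)[:2] for p in q[:,0].astype(float)])*1000
        P=P.astype(np.float32); (x,y),(w,h),a=cv2.minAreaRect(P); M=cv2.moments(P.reshape(-1,1,2))
        if w<h: w,h,a=h,w,a+90
        out.append(dict(px=np.round(q[:,0].mean(0)).tolist(),c=[round(M["m10"]/M["m00"],1),round(M["m01"]/M["m00"],1)],rc=[round(x,1),round(y,1)],wh=[round(w,1),round(h,1)],ang=round((a+90)%180-90,1)))
    return out
E
python3 - <<'E'
from m import *
c=eyes.get_calibration("top"); im=cv2.imread("pics/top0.png")[:,:,::-1].copy()
for n,col,z,b in [("caps","green",.08,(235,200,300,290)),("vial","orange",.05,(365,205,395,235)),("cart","purple",.048,(405,230,450,265)),("red","red",.06,(200,225,235,260)),("blue","blue",.06,(305,190,340,225)),
 ("sg","green",.004,(365,130,410,175)),("so","orange",.004,(325,130,362,170)),("sp","purple",.004,(275,115,322,175)),("bin","yellow",.055,(430,110,530,210)),("ret","blue",.03,(125,125,215,215))]:
    for r in blobs(im,col,c,z,b): print(n,r)
E
python3 - <<'E'
import cv2
im=cv2.imread("pics/top0.png")[190:300,200:500]
cv2.imwrite("pics/crop0.png",cv2.resize(im,None,fx=2.6,fy=2.6,interpolation=cv2.INTER_CUBIC))
E
```

```text
caps {'px': [248.0, 275.0], 'c': [302.9, 159.1], 'rc': [303.0, 158.6], 'wh': [21.6, 16.9], 'ang': -88.3}
caps {'px': [280.0, 259.0], 'c': [338.5, 91.3], 'rc': [338.9, 91.3], 'wh': [43.2, 42.7], 'ang': -88.5}
caps {'px': [266.0, 212.0], 'c': [441.2, 126.3], 'rc': [441.3, 125.9], 'wh': [33.1, 29.4], 'ang': 46.8}
vial {'px': [381.0, 220.0], 'c': [433.6, -128.7], 'rc': [433.6, -128.4], 'wh': [34.6, 33.1], 'ang': -63.5}
cart {'px': [428.0, 247.0], 'c': [375.0, -236.3], 'rc': [374.6, -236.3], 'wh': [70.5, 36.3], 'ang': -62.7}
red {'px': [216.0, 244.0], 'c': [369.3, 236.8], 'rc': [369.3, 236.9], 'wh': [49.2, 48.5], 'ang': -16.4}
blue {'px': [321.0, 206.0], 'c': [459.2, 4.6], 'rc': [459.8, 4.5], 'wh': [47.0, 45.3], 'ang': -88.6}
bin {'px': [480.0, 160.0], 'c': [579.2, -359.5], 'rc': [579.2, -359.2], 'wh': [171.0, 165.8], 'ang': -90.0}
ret {'px': [171.0, 170.0], 'c': [543.6, 362.2], 'rc': [543.7, 362.0], 'wh': [161.6, 157.9], 'ang': 87.2}
```

View pics/crop0.png

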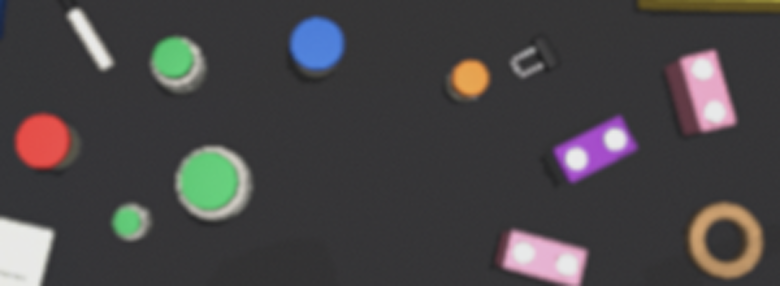

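The crop confirms the choices: the middle bottle is at crop (178,60), i.e. top (268,214). The purple cartridge has two dots and both pinks are separate. Next I locate the outlines, using the scene camera as a cross-check.

```bash
python3 - <<'E'
from m import *
ct=eyes.get_calibration("top"); it=cv2.imread("pics/top0.png")[:,:,::-1].copy()
cs=eyes.get_calibration("scene"); is_=cv2.imread("pics/scene0.png")[:,:,::-1].copy()
for n,c,im,L in [("top",ct,it,[("green",.004,(365,130,410,175)),("orange",.004,(325,130,362,170)),("purple",.004,(275,115,322,175))]),
 ("scene",cs,is_,[("green",.004,(220,225,262,262)),("orange",.004,(266,236,302,270)),("purple",.004,(305,240,352,285)),
  ("green",.08,(355,180,380,196)),("orange",.05,(255,172,280,190)),("purple",.048,(215,148,255,172)),("red",.06,(400,168,430,190)),("blue",.06,(302,184,332,205))])]:
    for col,z,b in L:
        for r in blobs(im,col,c,z,b,s=35,amin=60): print(n,col,z,r)
E
```

```text
top green 0.004 {'px': [387.0, 154.0], 'c': [600.2, -150.2], 'rc': [600.3, -150.0], 'wh': [69.0, 68.7], 'ang': 79.6}
top orange 0.004 {'px': [343.0, 150.0], 'c': [606.6, -45.1], 'rc': [606.8, -45.0], 'wh': [57.5, 57.3], 'ang': 72.3}
top purple 0.004 {'px': [300.0, 146.0], 'c': [616.0, 60.7], 'rc': [615.8, 60.7], 'wh': [90.5, 56.4], 'ang': -16.3}
scene green 0.004 {'px': [241.0, 244.0], 'c': [600.4, -149.9], 'rc': [600.5, -149.7], 'wh': [69.5, 67.4], 'ang': 52.7}
scene orange 0.004 {'px': [284.0, 253.0], 'c': [606.8, -44.7], 'rc': [606.4, -44.8], 'wh': [58.4, 57.2], 'ang': 52.7}
scene purple 0.004 {'px': [328.0, 263.0], 'c': [616.3, 60.8], 'rc': [616.2, 60.7], 'wh': [89.9, 56.5], 'ang': -16.3}
scene green 0.08 {'px': [368.0, 189.0], 'c': [443.9, 126.5], 'rc': [443.7, 126.6], 'wh': [42.3, 38.6], 'ang': 9.7}
scene orange 0.05 {'px': [267.0, 183.0], 'c': [438.9, -126.7], 'rc': [438.0, -126.9], 'wh': [47.7, 35.5], 'ang': 14.8}
scene purple 0.048 {'px': [234.0, 162.0], 'c': [378.2, -234.6], 'rc': [378.1, -234.3], 'wh': [71.8, 49.1], 'ang': -62.2}
scene red 0.06 {'px': [414.0, 179.0], 'c': [373.2, 236.3], 'rc': [374.1, 235.6], 'wh': [51.1, 50.8], 'ang': -17.0}
scene blue 0.06 {'px': [317.0, 193.0], 'c': [461.2, 5.5], 'rc': [462.1, 5.0], 'wh': [55.8, 50.9], 'ang': 9.7}
```

Request:
carry_out([
  {"wz": 0.85,"gripper": 0},
  {"wz": 0.85,"gripper": 0},
  {"wz": 0.85,"gripper": 0},
  {"wz": 0.85,"gripper": 0},
  {"dx": 0.31,"dy": -0.88,"gripper": 0},
  {"dx": 0.31,"dy": -0.88,"gripper": 0},
  {"dx": 0.31,"dy": -0.88,"gripper": 0},
  {"dx": 0.31,"dy": -0.88,"gripper": 0},
  {"dx": 0.31,"dy": -0.88,"gripper": 0},
  {"dx": 0.31,"dy": -0.88,"gripper": 0},
  {"dx": 0.31,"dy": -0.88,"gripper": 0},
  {"dx": 0.31,"dy": -0.88,"gripper": 0},
  {"dx": 0.31,"dy": -0.88,"gripper": 0},
  {"dx": 0.31,"dy": -0.88,"gripper": 0},
  {"dx": 0.31,"dy": -0.88,"gripper": 0},
  {"dx": 0.31,"dy": -0.88,"gripper": 0},
  {"dx": 0.31,"dy": -0.88,"gripper": 0},
  {"dx": 0.31,"dy": -0.88,"gripper": 0},
  {"dx": 0.31,"dy": -0.88,"gripper": 0},
  {"dx": 0.31,"dy": -0.88,"gripper": 0},
])

```text
invalid input
```

Request:
carry_out([
  {"dx": 0.31,"dy": -0.88,"gripper": 0},
  {"dx": 0.31,"dy": -0.88,"gripper": 0},
  {"dx": 0.31,"dy": -0.88,"gripper": 0},
  {"dx": 0.31,"dy": -0.88,"gripper": 0},
  {"dx": 0.31,"dy": -0.88,"gripper": 0},
  {"dx": 0.31,"dy": -0.88,"gripper": 0},
  {"dx": 0.31,"dy": -0.88,"gripper": 0},
  {"dx": 0.31,"dy": -0.88,"gripper": 0},
  {"dx": 0.31,"dy": -0.88,"gripper": 0},
  {"dx": 0.31,"dy": -0.88,"gripper": 0},
  {"dx": 0.31,"dy": -0.88,"gripper": 0},
  {"dx": 0.31,"dy": -0.88,"gripper": 0},
  {"dx": 0.31,"dy": -0.88,"gripper": 0},
  {"dx": 0.31,"dy": -0.88,"gripper": 0},
  {"dx": 0.31,"dy": -0.88,"gripper": 0},
  {"dx": 0.31,"dy": -0.88,"gripper": 0},
  {"dx": 0.31,"dy": -0.88,"gripper": 0},
  {"dx": 0.31,"dy": -0.88,"gripper": 0},
  {"dx": 0.31,"dy": -0.88,"gripper": 0},
  {"dx": 0.31,"dy": -0.88,"gripper": 0},
])

```text
invalid input
```

Request:
carry_out([
  {"dx": 0.0,"dy": 0.0,"dz": 0.0,"wx": 0.0,"wy": 0.0,"wz": 0.85,"gripper": 0},
])

```text
time: 0.23
tool_pos: [0.2176, -0.5049, 0.302]
ee_rot: [-3.14, -0.0, 0.303]
wrist_force: [-0.5, -1.0, 0.5]
width: 0.0936
finger_force: 0.0
```

Request:
carry_out([
  {"dx": 0,"dy": 0,"dz": 0,"wx": 0,"wy": 0,"wz": 0.85,"gripper": 0},
  {"dx": 0,"dy": 0,"dz": 0,"wx": 0,"wy": 0,"wz": 0.85,"gripper": 0},
  {"dx": 0,"dy": 0,"dz": 0,"wx": 0,"wy": 0,"wz": 0.85,"gripper": 0},
  {"dx": 0.33,"dy": -0.93,"dz": 0,"wx": 0,"wy": 0,"wz": 0,"gripper": 0},
  {"dx": 0.33,"dy": -0.93,"dz": 0,"wx": 0,"wy": 0,"wz": 0,"gripper": 0},
  {"dx": 0.33,"dy": -0.93,"dz": 0,"wx": 0,"wy": 0,"wz": 0,"gripper": 0},
  {"dx": 0.33,"dy": -0.93,"dz": 0,"wx": 0,"wy": 0,"wz": 0,"gripper": 0},
  {"dx": 0.33,"dy": -0.93,"dz": 0,"wx": 0,"wy": 0,"wz": 0,"gripper": 0},
  {"dx": 0.33,"dy": -0.93,"dz": 0,"wx": 0,"wy": 0,"wz": 0,"gripper": 0},
  {"dx": 0.33,"dy": -0.93,"dz": 0,"wx": 0,"wy": 0,"wz": 0,"gripper": 0},
  {"dx": 0.33,"dy": -0.93,"dz": 0,"wx": 0,"wy": 0,"wz": 0,"gripper": 0},
  {"dx": 0.33,"dy": -0.93,"dz": 0,"wx": 0,"wy": 0,"wz": 0,"gripper": 0},
  {"dx": 0.33,"dy": -0.93,"dz": 0,"wx": 0,"wy": 0,"wz": 0,"gripper": 0},
  {"dx": 0.33,"dy": -0.93,"dz": 0,"wx": 0,"wy": 0,"wz": 0,"gripper": 0},
  {"dx": 0.33,"dy": -0.93,"dz": 0,"wx": 0,"wy": 0,"wz": 0,"gripper": 0},
  {"dx": 0.33,"dy": -0.93,"dz": 0,"wx": 0,"wy": 0,"wz": 0,"gripper": 0},
  {"dx": 0.33,"dy": -0.93,"dz": 0,"wx": 0,"wy": 0,"wz": 0,"gripper": 0},
  {"dx": 0.33,"dy": -0.93,"dz": 0,"wx": 0,"wy": 0,"wz": 0,"gripper": 0},
  {"dx": 0.33,"dy": -0.93,"dz": 0,"wx": 0,"wy": 0,"wz": 0,"gripper": 0},
  {"dx": 0.33,"dy": -0.93,"dz": 0,"wx": 0,"wy": 0,"wz": 0,"gripper": 0},
])

```text
time: 1.9
tool_pos: [0.3302, -0.188, 0.3024]
ee_rot: [-3.141, 0.0, -0.001]
wrist_force: [0.4, -0.1, 0.8]
width: 0.0939
finger_force: 0.0
```

Request:
carry_out([
  {"dx": 0.33,"dy": -0.93,"dz": 0,"wx": 0,"wy": 0,"wz": 0,"gripper": 0},
  {"dx": 0.33,"dy": -0.93,"dz": 0,"wx": 0,"wy": 0,"wz": 0,"gripper": 0},
  {"dx": 0.33,"dy": -0.93,"dz": 0,"wx": 0,"wy": 0,"wz": 0,"gripper": 0},
  {"dx": 0.33,"dy": -0.93,"dz": 0,"wx": 0,"wy": 0,"wz": 0,"gripper": 0},
  {"dx": 0.33,"dy": -0.93,"dz": 0,"wx": 0,"wy": 0,"wz": 0,"gripper": 0},
  {"dx": 0.33,"dy": -0.93,"dz": 0,"wx": 0,"wy": 0,"wz": 0,"gripper": 0},
  {"dx": 0.33,"dy": -0.93,"dz": 0,"wx": 0,"wy": 0,"wz": 0,"gripper": 0},
  {"dx": 0.33,"dy": -0.93,"dz": 0,"wx": 0,"wy": 0,"wz": 0,"gripper": 0},
  {"dx": 0.33,"dy": -0.93,"dz": 0,"wx": 0,"wy": 0,"wz": 0,"gripper": 0},
  {"dx": 0.33,"dy": -0.93,"dz": 0,"wx": 0,"wy": 0,"wz": 0,"gripper": 0},
  {"dx": 0.33,"dy": -0.93,"dz": 0,"wx": 0,"wy": 0,"wz": 0,"gripper": 0},
  {"dx": 0.33,"dy": -0.93,"dz": 0,"wx": 0,"wy": 0,"wz": 0,"gripper": 0},
  {"dx": 0.33,"dy": -0.93,"dz": 0,"wx": 0,"wy": 0,"wz": 0,"gripper": 0},
  {"dx": 0.33,"dy": -0.93,"dz": 0,"wx": 0,"wy": 0,"wz": 0,"gripper": 0},
  {"dx": 0.33,"dy": -0.93,"dz": 0,"wx": 0,"wy": 0,"wz": 0,"gripper": 0},
  {"dx": 0.33,"dy": -0.93,"dz": 0,"wx": 0,"wy": 0,"wz": 0,"gripper": 0},
  {"dx": 0.33,"dy": -0.93,"dz": 0,"wx": 0,"wy": 0,"wz": 0,"gripper": 0},
  {"dx": 0,"dy": 0,"dz": 0,"wx": 0,"wy": 0,"wz": 0,"gripper": 0},
])

```text
time: 3.4
tool_pos: [0.4431, 0.1293, 0.302]
ee_rot: [-3.14, 0.001, 0.002]
wrist_force: [-0.3, -0.3, 0.3]
width: 0.0941
finger_force: 0.0
```

Request:
carry_out([
  {"dx": -0.05,"dy": 0.15,"dz": 0.945,"wx": 0,"wy": 0,"wz": 0,"gripper": 0},
  {"dx": 0,"dy": 0,"dz": 0.945,"wx": 0,"wy": 0,"wz": 0,"gripper": 0},
  {"dx": 0,"dy": 0,"dz": 0.945,"wx": 0,"wy": 0,"wz": 0,"gripper": 0},
  {"dx": 0,"dy": 0,"dz": 0.945,"wx": 0,"wy": 0,"wz": 0,"gripper": 0},
  {"dx": 0,"dy": 0,"dz": 0.945,"wx": 0,"wy": 0,"wz": 0,"gripper": 0},
  {"dx": 0,"dy": 0,"dz": 0.945,"wx": 0,"wy": 0,"wz": 0,"gripper": 0},
  {"dx": 0,"dy": 0,"dz": 0.945,"wx": 0,"wy": 0,"wz": 0,"gripper": 0},
  {"dx": 0,"dy": 0,"dz": 0.945,"wx": 0,"wy": 0,"wz": 0,"gripper": 0},
  {"dx": 0,"dy": 0,"dz": 0.945,"wx": 0,"wy": 0,"wz": 0,"gripper": 0},
  {"dx": 0,"dy": 0,"dz": 0.945,"wx": 0,"wy": 0,"wz": 0,"gripper": 0},
  {"dx": 0,"dy": 0,"dz": 0,"wx": 0,"wy": 0,"wz": 0,"gripper": 100},
  {"dx": 0,"dy": 0,"dz": 0,"wx": 0,"wy": 0,"wz": 0,"gripper": 130},
  {"dx": 0,"dy": 0,"dz": 0,"wx": 0,"wy": 0,"wz": 0,"gripper": 255},
  {"dx": 0,"dy": 0,"dz": 0,"wx": 0,"wy": 0,"wz": 0,"gripper": 255},
  {"dx": 0,"dy": 0,"dz": 0,"wx": 0,"wy": 0,"wz": 0,"gripper": 255},
  {"dx": 0,"dy": 0,"dz": 0,"wx": 0,"wy": 0,"wz": 0,"gripper": 255},
  {"dx": 0,"dy": 0,"dz": 0,"wx": 0,"wy": 0,"wz": 0,"gripper": 255},
  {"dx": 0,"dy": 0,"dz": 0,"wx": 0,"wy": 0,"wz": 0,"gripper": 255},
])

```text
time: 4.9
tool_pos: [0.442, 0.124, 0.1141]
ee_rot: [-3.142, -0.001, -0.001]
wrist_force: [0.4, -1.1, -0.1]
width: 0.044
finger_force: 0.0
```

Request:
carry_out([
  {"dx": 0,"dy": 0,"dz": 0,"wx": 0,"wy": 0,"wz": 0,"gripper": 255},
  {"dx": 0,"dy": 0,"dz": 0,"wx": 0,"wy": 0,"wz": 0,"gripper": 255},
  {"dx": 0,"dy": 0,"dz": 0,"wx": 0,"wy": 0,"wz": 0,"gripper": 255},
  {"dx": 0,"dy": 0,"dz": -0.4,"wx": 0,"wy": 0,"wz": 0,"gripper": 255},
  {"dx": 0,"dy": 0,"dz": -0.8,"wx": 0,"wy": 0,"wz": 0,"gripper": 255},
  {"dx": 0,"dy": 0,"dz": -0.8,"wx": 0,"wy": 0,"wz": 0,"gripper": 255},
  {"dx": 0,"dy": 0,"dz": -1,"wx": 0,"wy": 0,"wz": 0,"gripper": 255},
  {"dx": 0,"dy": 0,"dz": -1,"wx": 0,"wy": 0,"wz": 0,"gripper": 255},
  {"dx": 0,"dy": 0,"dz": -1,"wx": 0,"wy": 0,"wz": 0,"gripper": 255},
])

```text
time: 5.65
tool_pos: [0.4414, 0.1239, 0.2144]
ee_rot: [3.141, 0.001, -0.001]
wrist_force: [-0.0, 1.6, -0.3]
width: 0.0416
finger_force: 30.0
```

Request:
carry_out([
  {"dx": 0.2,"dy": 0.4,"dz": 0,"wx": 0,"wy": 0,"wz": 0,"gripper": 255},
  {"dx": 0.48,"dy": 0.82,"dz": 0,"wx": 0,"wy": 0,"wz": 0,"gripper": 255},
  {"dx": 0.48,"dy": 0.82,"dz": 0,"wx": 0,"wy": 0,"wz": 0,"gripper": 255},
  {"dx": 0.48,"dy": 0.82,"dz": 0,"wx": 0,"wy": 0,"wz": 0,"gripper": 255},
  {"dx": 0.48,"dy": 0.82,"dz": 0,"wx": 0,"wy": 0,"wz": 0,"gripper": 255},
  {"dx": 0.48,"dy": 0.82,"dz": 0,"wx": 0,"wy": 0,"wz": 0,"gripper": 255},
  {"dx": 0.48,"dy": 0.82,"dz": 0,"wx": 0,"wy": 0,"wz": 0,"gripper": 255},
  {"dx": 0.48,"dy": 0.82,"dz": 0,"wx": 0,"wy": 0,"wz": 0,"gripper": 255},
  {"dx": 0.48,"dy": 0.82,"dz": 0,"wx": 0,"wy": 0,"wz": 0,"gripper": 255},
  {"dx": 0.48,"dy": 0.82,"dz": 0,"wx": 0,"wy": 0,"wz": 0,"gripper": 255},
  {"dx": 0.48,"dy": 0.82,"dz": 0,"wx": 0,"wy": 0,"wz": 0,"gripper": 255},
  {"dx": 0.48,"dy": 0.82,"dz": 0,"wx": 0,"wy": 0,"wz": 0,"gripper": 255},
  {"dx": 0.48,"dy": 0.82,"dz": 0,"wx": 0,"wy": 0,"wz": 0,"gripper": 255},
  {"dx": 0.48,"dy": 0.82,"dz": 0,"wx": 0,"wy": 0,"wz": 0,"gripper": 255},
  {"dx": 0.48,"dy": 0.82,"dz": 0,"wx": 0,"wy": 0,"wz": 0,"gripper": 255},
  {"dx": 0.48,"dy": 0.82,"dz": 0,"wx": 0,"wy": 0,"wz": 0,"gripper": 255},
  {"dx": 0.48,"dy": 0.82,"dz": 0,"wx": 0,"wy": 0,"wz": 0,"gripper": 255},
  {"dx": 0.2,"dy": 0.3,"dz": 0,"wx": 0,"wy": 0,"wz": 0,"gripper": 255},
  {"dx": 0,"dy": 0,"dz": 0,"wx": 0,"wy": 0,"wz": 0,"gripper": 255},
])

```text
time: 7.23
tool_pos: [0.603, -0.1544, 0.2118]
ee_rot: [-3.141, 0.002, -0.003]
wrist_force: [-0.5, 0.0, -0.7]
width: 0.0418
finger_force: 30.0
```

Request:
carry_out([
  {"dx": -0.15,"dy": -0.2,"dz": 0.6,"wx": 0,"wy": 0,"wz": 0,"gripper": 255},
  {"dx": 0,"dy": 0,"dz": 1,"wx": 0,"wy": 0,"wz": 0,"gripper": 255},
  {"dx": 0,"dy": 0,"dz": 1,"wx": 0,"wy": 0,"wz": 0,"gripper": 255},
  {"dx": 0,"dy": 0,"dz": 1,"wx": 0,"wy": 0,"wz": 0,"gripper": 255},
  {"dx": 0,"dy": 0,"dz": 0.6,"wx": 0,"wy": 0,"wz": 0,"gripper": 255},
  {"dx": 0,"dy": 0,"dz": 0.3,"wx": 0,"wy": 0,"wz": 0,"gripper": 255},
  {"dx": 0,"dy": 0,"dz": 0,"wx": 0,"wy": 0,"wz": 0,"gripper": 255},
  {"dx": 0,"dy": 0,"dz": 0,"wx": 0,"wy": 0,"wz": 0,"gripper": 255},
])

```text
time: 7.9
tool_pos: [0.6002, -0.1484, 0.1241]
ee_rot: [3.141, -0.0, -0.001]
wrist_force: [0.5, -0.4, -0.6]
width: 0.0413
finger_force: 30.0
```

Request:
carry_out([
  {"dx": 0,"dy": 0,"dz": 0.2,"wx": 0,"wy": 0,"wz": 0,"gripper": 255},
  {"dx": 0,"dy": 0,"dz": 0.08,"wx": 0,"wy": 0,"wz": 0,"gripper": 255},
  {"dx": 0,"dy": 0,"dz": 0,"wx": 0,"wy": 0,"wz": 0,"gripper": 255},
  {"dx": 0,"dy": 0,"dz": 0,"wx": 0,"wy": 0,"wz": 0,"gripper": 255},
])

```text
time: 8.23
tool_pos: [0.6003, -0.1487, 0.1186]
ee_rot: [3.141, -0.001, -0.001]
wrist_force: [0.1, -0.4, -0.9]
width: 0.0419
finger_force: 30.0
```

Request:
carry_out([
  {"dx": 0,"dy": 0,"dz": 0.05,"wx": 0,"wy": 0,"wz": 0,"gripper": 255},
  {"dx": 0,"dy": 0,"dz": 0,"wx": 0,"wy": 0,"wz": 0,"gripper": 60},
  {"dx": 0,"dy": 0,"dz": 0,"wx": 0,"wy": 0,"wz": 0,"gripper": 60},
  {"dx": 0,"dy": 0,"dz": 0,"wx": 0,"wy": 0,"wz": 0,"gripper": 60},
  {"dx": 0,"dy": 0,"dz": 0,"wx": 0,"wy": 0,"wz": 0,"gripper": 60},
  {"dx": 0,"dy": 0,"dz": 0,"wx": 0,"wy": 0,"wz": 0,"gripper": 60},
  {"dx": 0,"dy": 0,"dz": -0.5,"wx": 0,"wy": 0,"wz": 0,"gripper": 60},
  {"dx": 0,"dy": 0,"dz": -0.9,"wx": 0,"wy": 0,"wz": 0,"gripper": 60},
  {"dx": 0,"dy": 0,"dz": -1,"wx": 0,"wy": 0,"wz": 0,"gripper": 60},
  {"dx": 0,"dy": 0,"dz": -1,"wx": 0,"wy": 0,"wz": 0,"gripper": 60},
  {"dx": 0,"dy": 0,"dz": -1,"wx": 0,"wy": 0,"wz": 0,"gripper": 60},
  {"dx": 0,"dy": 0,"dz": -0.8,"wx": 0,"wy": 0,"wz": -0.93,"gripper": 60},
  {"dx": 0,"dy": 0,"dz": -0.8,"wx": 0,"wy": 0,"wz": -0.93,"gripper": 60},
  {"dx": 0,"dy": 0,"dz": 0,"wx": 0,"wy": 0,"wz": -0.93,"gripper": 60},
  {"dx": 0,"dy": 0,"dz": 0,"wx": 0,"wy": 0,"wz": -0.93,"gripper": 60},
  {"dx": 0,"dy": 0,"dz": 0,"wx": 0,"wy": 0,"wz": -0.93,"gripper": 60},
  {"dx": 0,"dy": 0,"dz": 0,"wx": 0,"wy": 0,"wz": -0.93,"gripper": 60},
  {"dx": 0,"dy": 0,"dz": 0,"wx": 0,"wy": 0,"wz": -0.93,"gripper": 60},
  {"dx": 0,"dy": 0,"dz": 0,"wx": 0,"wy": 0,"wz": -0.93,"gripper": 60},
  {"dx": 0,"dy": 0,"dz": 0,"wx": 0,"wy": 0,"wz": -0.93,"gripper": 60},
])

```text
time: 9.9
tool_pos: [0.6001, -0.1486, 0.238]
ee_rot: [3.141, -0.0, 1.009]
wrist_force: [0.3, -0.1, -1.0]
width: 0.0721
finger_force: 0.0
```

Request:
carry_out([
  {"dx": 0,"dy": 0,"dz": 0,"wx": 0,"wy": 0,"wz": -0.93,"gripper": 60},
  {"dx": 0,"dy": 0,"dz": 0,"wx": 0,"wy": 0,"wz": -0.93,"gripper": 60},
  {"dx": 0,"dy": 0,"dz": 0,"wx": 0,"wy": 0,"wz": -0.93,"gripper": 60},
  {"dx": 0,"dy": 0,"dz": 0,"wx": 0,"wy": 0,"wz": -0.93,"gripper": 60},
  {"dx": 0,"dy": 0,"dz": 0,"wx": 0,"wy": 0,"wz": -0.93,"gripper": 60},
  {"dx": 0,"dy": 0,"dz": 0,"wx": 0,"wy": 0,"wz": 0,"gripper": 60},
])

```text
time: 10.4
tool_pos: [0.6001, -0.1486, 0.2379]
ee_rot: [3.141, 0.0, 1.563]
wrist_force: [0.3, 0.4, 0.1]
width: 0.0717
finger_force: 0.0
```

```bash
python3 - <<'E'
from m import *
ct,im=snap("top","top1")
for col,z,b in [("green",.084,(365,115,420,180)),("orange",.05,(365,205,395,235))]:
    for r in blobs(im,col,ct,z,b,s=90): print(col,r)
cv2.imwrite("pics/t1.png",cv2.resize(im[100:260,220:540,::-1],None,fx=2.4,fy=2.4))
E
```

```text
(no output)
```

View pics/t1.png

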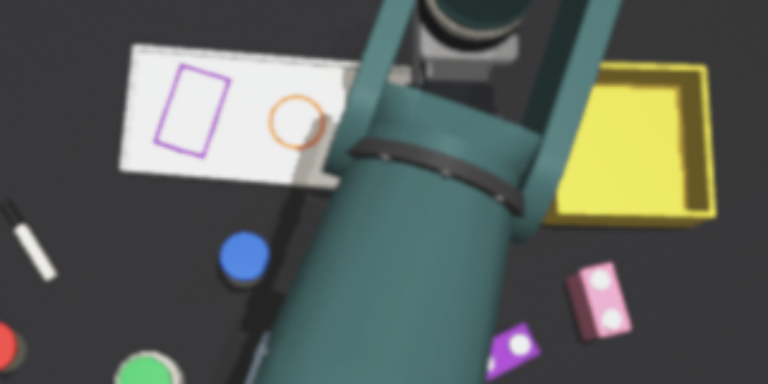

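The arm covers the green spot in this view, so I'll check the bottle on a later look. The orange (296,122) and purple (192,110) outlines are free in the crop. On to the vial.

Request:
carry_out([
  {"dx": 0.1,"dy": -0.92,"dz": 0,"wx": 0,"wy": 0,"wz": 0,"gripper": 60},
  {"dx": 0.1,"dy": -0.92,"dz": 0,"wx": 0,"wy": 0,"wz": 0,"gripper": 60},
  {"dx": 0.1,"dy": -0.92,"dz": 0,"wx": 0,"wy": 0,"wz": 0,"gripper": 60},
  {"dx": 0.1,"dy": -0.92,"dz": 0,"wx": 0,"wy": 0,"wz": 0,"gripper": 60},
  {"dx": 0.1,"dy": -0.92,"dz": 0,"wx": 0,"wy": 0,"wz": 0,"gripper": 60},
  {"dx": 0.1,"dy": -0.92,"dz": 0,"wx": 0,"wy": 0,"wz": 0,"gripper": 60},
  {"dx": 0.1,"dy": -0.92,"dz": 0,"wx": 0,"wy": 0,"wz": 0,"gripper": 60},
  {"dx": 0.1,"dy": -0.92,"dz": 0,"wx": 0,"wy": 0,"wz": 0,"gripper": 60},
  {"dx": 0.1,"dy": -0.92,"dz": 0,"wx": 0,"wy": 0,"wz": 0,"gripper": 60},
  {"dx": 0,"dy": 0,"dz": 0,"wx": 0,"wy": 0,"wz": 0,"gripper": 60},
  {"dx": 0,"dy": 0,"dz": 0,"wx": 0,"wy": 0,"wz": 0,"gripper": 60},
])

```text
time: 11.37
tool_pos: [0.4345, -0.129, 0.2378]
ee_rot: [3.14, 0.001, 1.559]
wrist_force: [-0.0, 0.2, 0.2]
width: 0.0721
finger_force: 0.0
```

```bash
python3 - <<'E'
from m import *
print(robot.get_obs()["tool_pos"])
c,im=snap("wrist","w1")
for r in blobs(im,"orange",c,.05,(0,0,640,400),amin=200): print(r)
ct,im=snap("top","top2")
for r in blobs(im,"green",ct,.084,(360,110,425,180),s=35): print("g",r)
E
```

```text
[ 0.43449653 -0.12900855  0.23781208]
{'px': [228.0, 354.0], 'c': [330.1, -298.6], 'rc': [331.3, -297.3], 'wh': [29.6, 16.8], 'ang': -0.2}
{'px': [322.0, 201.0], 'c': [435.2, -129.0], 'rc': [435.1, -128.9], 'wh': [33.9, 29.3], 'ang': 89.3}
{'px': [486.0, 111.0], 'c': [582.3, -49.3], 'rc': [582.1, -49.4], 'wh': [49.1, 47.9], 'ang': -0.1}
g {'px': [381.0, 149.0], 'c': [594.7, -132.3], 'rc': [590.0, -126.2], 'wh': [69.1, 28.5], 'ang': -36.3}
```

View pics/w1.png

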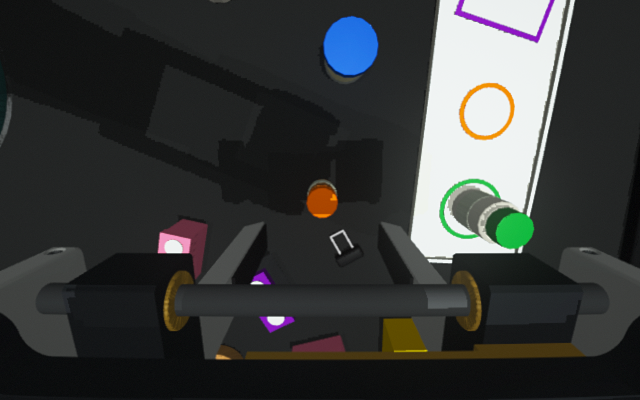

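The wrist view shows the vial cap at (322,201), measured at (435,-129) right under the tool. The bottle's foot is in the green circle at about (470,205), its cap at (513,230). Descend and grip.

Request:
carry_out([
  {"dx": 0,"dy": 0,"dz": 0.5,"wx": 0,"wy": 0,"wz": 0.06,"gripper": 60},
  {"dx": 0,"dy": 0,"dz": 1,"wx": 0,"wy": 0,"wz": 0,"gripper": 60},
  {"dx": 0,"dy": 0,"dz": 1,"wx": 0,"wy": 0,"wz": 0,"gripper": 60},
  {"dx": 0,"dy": 0,"dz": 1,"wx": 0,"wy": 0,"wz": 0,"gripper": 60},
  {"dx": 0,"dy": 0,"dz": 1,"wx": 0,"wy": 0,"wz": 0,"gripper": 60},
  {"dx": 0,"dy": 0,"dz": 1,"wx": 0,"wy": 0,"wz": 0,"gripper": 60},
  {"dx": 0,"dy": 0,"dz": 1,"wx": 0,"wy": 0,"wz": 0,"gripper": 60},
  {"dx": 0,"dy": 0,"dz": 0,"wx": 0,"wy": 0,"wz": 0,"gripper": 130},
  {"dx": 0,"dy": 0,"dz": 0,"wx": 0,"wy": 0,"wz": 0,"gripper": 160},
  {"dx": 0,"dy": 0,"dz": 0,"wx": 0,"wy": 0,"wz": 0,"gripper": 255},
  {"dx": 0,"dy": 0,"dz": 0,"wx": 0,"wy": 0,"wz": 0,"gripper": 255},
  {"dx": 0,"dy": 0,"dz": 0,"wx": 0,"wy": 0,"wz": 0,"gripper": 255},
  {"dx": 0,"dy": 0,"dz": 0,"wx": 0,"wy": 0,"wz": 0,"gripper": 255},
  {"dx": 0,"dy": 0,"dz": 0,"wx": 0,"wy": 0,"wz": 0,"gripper": 255},
  {"dx": 0,"dy": 0,"dz": 0,"wx": 0,"wy": 0,"wz": 0,"gripper": 255},
  {"dx": 0,"dy": 0,"dz": 0,"wx": 0,"wy": 0,"wz": 0,"gripper": 255},
])

```text
time: 12.8
tool_pos: [0.435, -0.1292, 0.1079]
ee_rot: [3.14, 0.001, 1.554]
wrist_force: [-0.7, 1.0, 3.3]
width: 0.0294
finger_force: 30.0
```

```bash
python3 - <<'E'
from m import *
# bottle in two views: cap in wrist w1 needs its pose: tool was (434.5,-129,237.8), yaw 1.559; use scene instead
c,im=snap("scene","s2")
for r in blobs(im,"green",c,.084,(200,190,290,270),s=90,amin=20): print(r)
print(proj(c,[.600,-.149,.084]),proj(c,[.6,-.149,.004]),robot.get_obs()["tool_pos"],robot.get_obs()["width"],robot.get_obs()["finger_force"])
E
```

```text
{'px': [238.0, 224.0], 'c': [602.9, -144.6], 'rc': [603.1, -145.3], 'wh': [41.3, 28.8], 'ang': 17.4}
[236.33287395 222.58413783] [241.8965158  243.75883396] [ 0.43499421 -0.12920947  0.10790132] 0.02929660622888392 29.99121531844139
```

Request:
carry_out([
  {"dx": 0,"dy": 0,"dz": -0.5,"wx": 0,"wy": 0,"wz": -0.13,"gripper": 255},
  {"dx": 0,"dy": 0,"dz": -1,"wx": 0,"wy": 0,"wz": 0,"gripper": 255},
  {"dx": 0,"dy": 0,"dz": -1,"wx": 0,"wy": 0,"wz": 0,"gripper": 255},
  {"dx": 0,"dy": 0,"dz": -1,"wx": 0,"wy": 0,"wz": 0,"gripper": 255},
  {"dx": 0,"dy": 0,"dz": -1,"wx": 0,"wy": 0,"wz": 0,"gripper": 255},
  {"dx": 0,"dy": 0,"dz": -1,"wx": 0,"wy": 0,"wz": 0,"gripper": 255},
  {"dx": 0.2,"dy": 0.4,"dz": 0,"wx": 0,"wy": 0,"wz": 0,"gripper": 255},
  {"dx": 0.42,"dy": 0.86,"dz": 0,"wx": 0,"wy": 0,"wz": 0,"gripper": 255},
  {"dx": 0.42,"dy": 0.86,"dz": 0,"wx": 0,"wy": 0,"wz": 0,"gripper": 255},
  {"dx": 0.42,"dy": 0.86,"dz": 0,"wx": 0,"wy": 0,"wz": 0,"gripper": 255},
  {"dx": 0.42,"dy": 0.86,"dz": 0,"wx": 0,"wy": 0,"wz": 0,"gripper": 255},
  {"dx": 0.42,"dy": 0.86,"dz": 0,"wx": 0,"wy": 0,"wz": 0,"gripper": 255},
  {"dx": 0.42,"dy": 0.86,"dz": 0,"wx": 0,"wy": 0,"wz": 0,"gripper": 255},
  {"dx": 0.42,"dy": 0.86,"dz": 0,"wx": 0,"wy": 0,"wz": 0,"gripper": 255},
  {"dx": 0.42,"dy": 0.86,"dz": 0,"wx": 0,"wy": 0,"wz": 0,"gripper": 255},
  {"dx": 0.42,"dy": 0.86,"dz": 0,"wx": 0,"wy": 0,"wz": 0,"gripper": 255},
  {"dx": 0.2,"dy": 0.4,"dz": 0,"wx": 0,"wy": 0,"wz": 0,"gripper": 255},
  {"dx": 0,"dy": 0,"dz": 0,"wx": 0,"wy": 0,"wz": 0,"gripper": 255},
  {"dx": 0,"dy": 0,"dz": 0,"wx": 0,"wy": 0,"wz": 0,"gripper": 255},
])

```text
time: 14.43
tool_pos: [0.6052, -0.0454, 0.2158]
ee_rot: [-3.139, 0.0, 1.57]
wrist_force: [0.1, 0.2, -0.9]
width: 0.0294
finger_force: 30.0
```

Request:
carry_out([
  {"dx": 0,"dy": 0.07,"dz": 0.6,"wx": 0,"wy": 0,"wz": 0,"gripper": 255},
  {"dx": 0,"dy": 0,"dz": 1,"wx": 0,"wy": 0,"wz": 0,"gripper": 255},
  {"dx": 0,"dy": 0,"dz": 1,"wx": 0,"wy": 0,"wz": 0,"gripper": 255},
  {"dx": 0,"dy": 0,"dz": 1,"wx": 0,"wy": 0,"wz": 0,"gripper": 255},
  {"dx": 0,"dy": 0,"dz": 0.8,"wx": 0,"wy": 0,"wz": 0,"gripper": 255},
  {"dx": 0,"dy": 0,"dz": 0.5,"wx": 0,"wy": 0,"wz": 0,"gripper": 255},
  {"dx": 0,"dy": 0,"dz": 0.1,"wx": 0,"wy": 0,"wz": 0,"gripper": 255},
  {"dx": 0,"dy": 0,"dz": 0,"wx": 0,"wy": 0,"wz": 0,"gripper": 255},
  {"dx": 0,"dy": 0,"dz": 0,"wx": 0,"wy": 0,"wz": 0,"gripper": 255},
])

```text
time: 15.18
tool_pos: [0.6072, -0.0459, 0.118]
ee_rot: [3.14, 0.0, 1.569]
wrist_force: [-0.7, -0.2, -0.9]
width: 0.0297
finger_force: 30.0
```

Request:
carry_out([
  {"dx": 0,"dy": 0,"dz": 0.2,"wx": 0,"wy": 0,"wz": 0,"gripper": 255},
  {"dx": 0,"dy": 0,"dz": 0.07,"wx": 0,"wy": 0,"wz": 0,"gripper": 255},
  {"dx": 0,"dy": 0,"dz": 0,"wx": 0,"wy": 0,"wz": 0,"gripper": 255},
  {"dx": 0,"dy": 0,"dz": 0,"wx": 0,"wy": 0,"wz": 0,"gripper": 255},
])

```text
time: 15.52
tool_pos: [0.6071, -0.0456, 0.112]
ee_rot: [3.141, 0.0, 1.57]
wrist_force: [0.5, 0.1, -0.3]
width: 0.0295
finger_force: 30.0
```

Request:
carry_out([
  {"dx": 0,"dy": 0,"dz": 0.04,"wx": 0,"wy": 0,"wz": 0,"gripper": 255},
  {"dx": 0,"dy": 0,"dz": 0,"wx": 0,"wy": 0,"wz": 0,"gripper": 80},
  {"dx": 0,"dy": 0,"dz": 0,"wx": 0,"wy": 0,"wz": 0,"gripper": 80},
  {"dx": 0,"dy": 0,"dz": 0,"wx": 0,"wy": 0,"wz": 0,"gripper": 80},
  {"dx": 0,"dy": 0,"dz": 0,"wx": 0,"wy": 0,"wz": 0,"gripper": 80},
  {"dx": 0,"dy": 0,"dz": 0,"wx": 0,"wy": 0,"wz": 0,"gripper": 80},
  {"dx": 0,"dy": 0,"dz": -0.5,"wx": 0,"wy": 0,"wz": 0,"gripper": 80},
  {"dx": 0,"dy": 0,"dz": -1,"wx": 0,"wy": 0,"wz": 0,"gripper": 80},
  {"dx": 0,"dy": 0,"dz": -1,"wx": 0,"wy": 0,"wz": -0.995,"gripper": 80},
  {"dx": 0,"dy": 0,"dz": -1,"wx": 0,"wy": 0,"wz": -0.995,"gripper": 80},
  {"dx": 0,"dy": 0,"dz": -1,"wx": 0,"wy": 0,"wz": -0.995,"gripper": 80},
  {"dx": 0,"dy": 0,"dz": -1,"wx": 0,"wy": 0,"wz": -0.995,"gripper": 80},
])

```text
time: 16.52
tool_pos: [0.6069, -0.0456, 0.2227]
ee_rot: [3.141, 0.001, 2.053]
wrist_force: [0.2, 0.3, -0.8]
width: 0.0645
finger_force: 0.0
```

Request:
carry_out([
  {"dx": -0.2,"dy": -0.92,"dz": 0,"wx": 0,"wy": 0,"wz": 0,"gripper": 80},
  {"dx": -0.2,"dy": -0.92,"dz": 0,"wx": 0,"wy": 0,"wz": 0,"gripper": 80},
  {"dx": -0.2,"dy": -0.92,"dz": 0,"wx": 0,"wy": 0,"wz": 0,"gripper": 80},
  {"dx": -0.2,"dy": -0.92,"dz": 0,"wx": 0,"wy": 0,"wz": 0,"gripper": 80},
  {"dx": -0.2,"dy": -0.92,"dz": 0,"wx": 0,"wy": 0,"wz": 0,"gripper": 80},
  {"dx": -0.2,"dy": -0.92,"dz": 0,"wx": 0,"wy": 0,"wz": 0,"gripper": 80},
  {"dx": -0.2,"dy": -0.92,"dz": 0,"wx": 0,"wy": 0,"wz": 0,"gripper": 80},
  {"dx": -0.2,"dy": -0.92,"dz": 0,"wx": 0,"wy": 0,"wz": 0,"gripper": 80},
  {"dx": -0.2,"dy": -0.92,"dz": 0,"wx": 0,"wy": 0,"wz": 0,"gripper": 80},
  {"dx": -0.2,"dy": -0.92,"dz": 0,"wx": 0,"wy": 0,"wz": 0,"gripper": 80},
  {"dx": -0.2,"dy": -0.92,"dz": 0,"wx": 0,"wy": 0,"wz": 0,"gripper": 80},
  {"dx": -0.2,"dy": -0.92,"dz": 0,"wx": 0,"wy": 0,"wz": 0,"gripper": 80},
  {"dx": -0.2,"dy": -0.92,"dz": 0,"wx": 0,"wy": 0,"wz": 0,"gripper": 80},
  {"dx": -0.2,"dy": -0.92,"dz": 0,"wx": 0,"wy": 0,"wz": 0,"gripper": 80},
  {"dx": -0.2,"dy": -0.92,"dz": 0,"wx": 0,"wy": 0,"wz": 0,"gripper": 80},
  {"dx": -0.2,"dy": -0.9,"dz": 0,"wx": 0,"wy": 0,"wz": 0,"gripper": 80},
  {"dx": 0,"dy": 0,"dz": 0,"wx": 0,"wy": 0,"wz": 0,"gripper": 80},
  {"dx": 0,"dy": 0,"dz": 0,"wx": 0,"wy": 0,"wz": 0,"gripper": 80},
])

```text
time: 18.02
tool_pos: [0.3749, -0.2376, 0.2217]
ee_rot: [3.141, 0.001, 2.045]
wrist_force: [-0.5, -0.1, 0.2]
width: 0.0643
finger_force: 0.0
```

```bash
python3 - <<'E'
from m import *
o=robot.get_obs(); print(o["tool_pos"],o["ee_rot"])
c,im=snap("wrist","w2")
for r in blobs(im,"purple",c,.048,(0,0,640,400),amin=300): print(r)
c,im=snap("top","top3")
for col,z,b in [("green",.084,(365,115,420,180)),("orange",.054,(320,130,365,170))]:
    for r in blobs(im,col,c,z,b): print(col,r)
cv2.imwrite("pics/t3.png",cv2.resize(im[100:260,220:540,::-1],None,fx=2.4,fy=2.4))
E
```

```text
[ 0.37485334 -0.23764327  0.22169086] [3.14054001e+00 1.15033225e-03 2.04525777e+00]
{'px': [322.0, 204.0], 'c': [375.9, -238.7], 'rc': [375.8, -238.4], 'wh': [65.7, 31.3], 'ang': -62.8}
green {'px': [391.0, 145.0], 'c': [596.8, -146.7], 'rc': [596.7, -146.7], 'wh': [30.6, 29.2], 'ang': -0.3}
orange {'px': [344.0, 145.0], 'c': [603.3, -45.0], 'rc': [603.9, -43.8], 'wh': [33.2, 31.8], 'ang': 45.0}
```

View pics/t3.png

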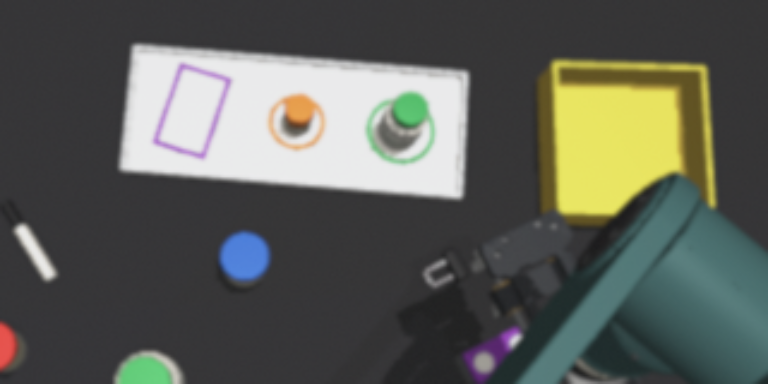

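View pics/w2.png

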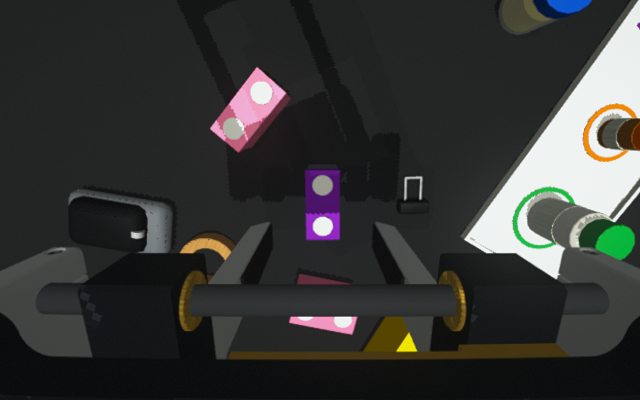

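The top crop shows the vial standing in the orange circle (297,122) and the bottle in the green (400,130). The wrist view has the purple cartridge at (322,204) aligned between the fingers, the pinks and the clip clear of them.

Request:
carry_out([
  {"dx": -0.06,"dy": 0,"dz": 0.69,"wx": 0,"wy": 0,"wz": 0,"gripper": 80},
  {"dx": 0,"dy": 0,"dz": 1,"wx": 0,"wy": 0,"wz": 0,"gripper": 80},
  {"dx": 0,"dy": 0,"dz": 1,"wx": 0,"wy": 0,"wz": 0,"gripper": 80},
  {"dx": 0,"dy": 0,"dz": 1,"wx": 0,"wy": 0,"wz": 0,"gripper": 80},
  {"dx": 0,"dy": 0,"dz": 1,"wx": 0,"wy": 0,"wz": 0,"gripper": 80},
  {"dx": 0,"dy": 0,"dz": 1,"wx": 0,"wy": 0,"wz": 0,"gripper": 80},
  {"dx": 0,"dy": 0,"dz": 0,"wx": 0,"wy": 0,"wz": 0,"gripper": 130},
  {"dx": 0,"dy": 0,"dz": 0,"wx": 0,"wy": 0,"wz": 0,"gripper": 160},
  {"dx": 0,"dy": 0,"dz": 0,"wx": 0,"wy": 0,"wz": 0,"gripper": 255},
  {"dx": 0,"dy": 0,"dz": 0,"wx": 0,"wy": 0,"wz": 0,"gripper": 255},
  {"dx": 0,"dy": 0,"dz": 0,"wx": 0,"wy": 0,"wz": 0,"gripper": 255},
  {"dx": 0,"dy": 0,"dz": 0,"wx": 0,"wy": 0,"wz": 0,"gripper": 255},
  {"dx": 0,"dy": 0,"dz": 0,"wx": 0,"wy": 0,"wz": 0,"gripper": 255},
  {"dx": 0,"dy": 0,"dz": 0,"wx": 0,"wy": 0,"wz": 0,"gripper": 255},
])

```text
time: 19.28
tool_pos: [0.3762, -0.2389, 0.1084]
ee_rot: [3.14, 0.002, 2.047]
wrist_force: [-0.1, -0.3, 6.3]
width: 0.0297
finger_force: 30.0
```

Request:
carry_out([
  {"dx": 0,"dy": 0,"dz": -0.5,"wx": 0,"wy": 0,"wz": 0,"gripper": 255},
  {"dx": 0,"dy": 0,"dz": -1,"wx": 0,"wy": 0,"wz": 0,"gripper": 255},
  {"dx": 0,"dy": 0,"dz": -1,"wx": 0,"wy": 0,"wz": 0,"gripper": 255},
  {"dx": 0,"dy": 0,"dz": -1,"wx": 0,"wy": 0,"wz": -0.4,"gripper": 255},
  {"dx": 0,"dy": 0,"dz": -1,"wx": 0,"wy": 0,"wz": -0.9,"gripper": 255},
  {"dx": 0,"dy": 0,"dz": -1,"wx": 0,"wy": 0,"wz": -0.9,"gripper": 255},
  {"dx": 0,"dy": 0,"dz": -0.5,"wx": 0,"wy": 0,"wz": -0.9,"gripper": 255},
  {"dx": 0,"dy": 0,"dz": 0,"wx": 0,"wy": 0,"wz": -0.9,"gripper": 255},
  {"dx": 0,"dy": 0,"dz": 0,"wx": 0,"wy": 0,"wz": -0.9,"gripper": 255},
  {"dx": 0,"dy": 0,"dz": 0,"wx": 0,"wy": 0,"wz": -0.9,"gripper": 255},
  {"dx": 0,"dy": 0,"dz": 0,"wx": 0,"wy": 0,"wz": -0.55,"gripper": 255},
  {"dx": 0,"dy": 0,"dz": 0,"wx": 0,"wy": 0,"wz": -0.4,"gripper": 255},
])

```text
time: 20.28
tool_pos: [0.3752, -0.2382, 0.2271]
ee_rot: [3.141, -0.001, 2.86]
wrist_force: [0.0, 0.4, -1.1]
width: 0.0297
finger_force: 30.0
```

Request:
carry_out([
  {"dx": -0.2,"dy": 0.5,"dz": 0,"wx": 0,"wy": 0,"wz": 0,"gripper": 255},
  {"dx": -0.4,"dy": 0.97,"dz": 0,"wx": 0,"wy": 0,"wz": 0,"gripper": 255},
  {"dx": -0.4,"dy": 0.97,"dz": 0,"wx": 0,"wy": 0,"wz": 0,"gripper": 255},
  {"dx": -0.4,"dy": 0.97,"dz": 0,"wx": 0,"wy": 0,"wz": 0,"gripper": 255},
  {"dx": -0.4,"dy": 0.97,"dz": 0,"wx": 0,"wy": 0,"wz": 0,"gripper": 255},
  {"dx": -0.4,"dy": 0.97,"dz": 0,"wx": 0,"wy": 0,"wz": 0,"gripper": 255},
  {"dx": -0.4,"dy": 0.97,"dz": 0,"wx": 0,"wy": 0,"wz": 0,"gripper": 255},
  {"dx": -0.4,"dy": 0.97,"dz": 0,"wx": 0,"wy": 0,"wz": 0,"gripper": 255},
  {"dx": -0.4,"dy": 0.97,"dz": 0,"wx": 0,"wy": 0,"wz": 0,"gripper": 255},
  {"dx": -0.4,"dy": 0.97,"dz": 0,"wx": 0,"wy": 0,"wz": 0,"gripper": 255},
  {"dx": -0.4,"dy": 0.97,"dz": 0,"wx": 0,"wy": 0,"wz": 0,"gripper": 255},
  {"dx": -0.4,"dy": 0.97,"dz": 0,"wx": 0,"wy": 0,"wz": 0,"gripper": 255},
  {"dx": -0.4,"dy": 0.97,"dz": 0,"wx": 0,"wy": 0,"wz": 0,"gripper": 255},
  {"dx": -0.4,"dy": 0.97,"dz": 0,"wx": 0,"wy": 0,"wz": 0,"gripper": 255},
  {"dx": -0.4,"dy": 0.97,"dz": 0,"wx": 0,"wy": 0,"wz": 0,"gripper": 255},
  {"dx": -0.4,"dy": 0.97,"dz": 0,"wx": 0,"wy": 0,"wz": 0,"gripper": 255},
  {"dx": -0.4,"dy": 0.97,"dz": 0,"wx": 0,"wy": 0,"wz": 0,"gripper": 255},
  {"dx": -0.4,"dy": 0.97,"dz": 0,"wx": 0,"wy": 0,"wz": 0,"gripper": 255},
  {"dx": -0.31,"dy": 0.77,"dz": 0,"wx": 0,"wy": 0,"wz": 0,"gripper": 255},
  {"dx": 0,"dy": 0,"dz": 0,"wx": 0,"wy": 0,"wz": 0,"gripper": 255},
])

```text
time: 21.95
tool_pos: [0.6165, 0.0648, 0.2264]
ee_rot: [3.14, -0.001, 2.859]
wrist_force: [-0.2, -0.1, 0.3]
width: 0.0299
finger_force: 30.0
```

Request:
carry_out([
  {"dx": 0,"dy": 0,"dz": 0,"wx": 0,"wy": 0,"wz": 0,"gripper": 255},
  {"dx": 0,"dy": 0,"dz": 0,"wx": 0,"wy": 0,"wz": 0,"gripper": 255},
])

```text
time: 22.12
tool_pos: [0.615, 0.0616, 0.2267]
ee_rot: [-3.141, -0.001, 2.857]
wrist_force: [-0.5, -0.3, -1.4]
width: 0.0296
finger_force: 30.0
```

```bash
python3 - <<'E'
from m import *
o=robot.get_obs(); print(o["tool_pos"],o["ee_rot"],o["width"],o["finger_force"])
c,im=snap("wrist","w3")
for r in blobs(im,"purple",c,o["tool_pos"][2]-.078-.030+.048,(0,0,640,400),amin=300): print(r)
E
```

```text
[0.61504481 0.06158241 0.22674168] [-3.14076216e+00 -1.06949012e-03  2.85676755e+00] 0.02963274909840679 29.999147951602936
{'px': [321.0, 206.0], 'c': [601.4, 64.8], 'rc': [595.0, 66.9], 'wh': [69.1, 30.0], 'ang': -16.6}
```

View pics/w3.png

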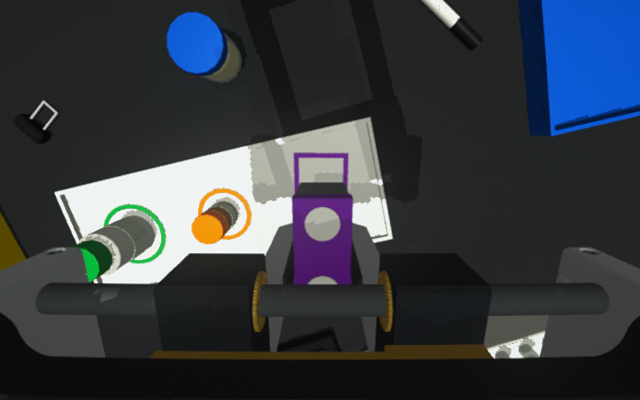

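The cartridge at (321,240) is in line with the purple rectangle behind it at (321,170). Lower it.

Request:
carry_out([
  {"dx": -0.05,"dy": -0.03,"dz": 0.6,"wx": 0,"wy": 0,"wz": 0,"gripper": 255},
  {"dx": 0,"dy": 0,"dz": 1,"wx": 0,"wy": 0,"wz": 0,"gripper": 255},
  {"dx": 0,"dy": 0,"dz": 1,"wx": 0,"wy": 0,"wz": 0,"gripper": 255},
  {"dx": 0,"dy": 0,"dz": 1,"wx": 0,"wy": 0,"wz": 0,"gripper": 255},
  {"dx": 0,"dy": 0,"dz": 1,"wx": 0,"wy": 0,"wz": 0,"gripper": 255},
  {"dx": 0,"dy": 0,"dz": 0.6,"wx": 0,"wy": 0,"wz": 0,"gripper": 255},
  {"dx": 0,"dy": 0,"dz": 0.25,"wx": 0,"wy": 0,"wz": 0,"gripper": 255},
  {"dx": 0,"dy": 0,"dz": 0,"wx": 0,"wy": 0,"wz": 0,"gripper": 255},
  {"dx": 0,"dy": 0,"dz": 0,"wx": 0,"wy": 0,"wz": 0,"gripper": 255},
])

```text
time: 22.92
tool_pos: [0.6166, 0.0604, 0.1186]
ee_rot: [3.141, 0.001, 2.857]
wrist_force: [0.8, -0.2, -0.7]
width: 0.0302
finger_force: 30.0
```

Request:
carry_out([
  {"dx": 0,"dy": 0,"dz": 0.2,"wx": 0,"wy": 0,"wz": 0,"gripper": 255},
  {"dx": 0,"dy": 0,"dz": 0.08,"wx": 0,"wy": 0,"wz": 0,"gripper": 255},
  {"dx": 0,"dy": 0,"dz": 0,"wx": 0,"wy": 0,"wz": 0,"gripper": 255},
  {"dx": 0,"dy": 0,"dz": 0,"wx": 0,"wy": 0,"wz": 0,"gripper": 255},
])

```text
time: 23.25
tool_pos: [0.6166, 0.0607, 0.113]
ee_rot: [3.141, 0.001, 2.857]
wrist_force: [-0.5, 0.6, -0.9]
width: 0.0295
finger_force: 30.0
```

Request:
carry_out([
  {"dx": 0,"dy": 0,"dz": 0.05,"wx": 0,"wy": 0,"wz": 0,"gripper": 255},
  {"dx": 0,"dy": 0,"dz": 0,"wx": 0,"wy": 0,"wz": 0,"gripper": 80},
  {"dx": 0,"dy": 0,"dz": 0,"wx": 0,"wy": 0,"wz": 0,"gripper": 80},
  {"dx": 0,"dy": 0,"dz": 0,"wx": 0,"wy": 0,"wz": 0,"gripper": 80},
  {"dx": 0,"dy": 0,"dz": 0,"wx": 0,"wy": 0,"wz": 0,"gripper": 80},
  {"dx": 0,"dy": 0,"dz": 0,"wx": 0,"wy": 0,"wz": 0,"gripper": 80},
  {"dx": 0,"dy": 0,"dz": -0.5,"wx": 0,"wy": 0,"wz": 0,"gripper": 80},
  {"dx": 0,"dy": 0,"dz": -1,"wx": 0,"wy": 0,"wz": 0,"gripper": 80},
  {"dx": 0,"dy": 0,"dz": -1,"wx": 0,"wy": 0,"wz": 0,"gripper": 80},
  {"dx": 0,"dy": 0,"dz": -1,"wx": 0,"wy": 0,"wz": 0,"gripper": 80},
  {"dx": 0,"dy": 0,"dz": -1,"wx": 0,"wy": 0,"wz": 0,"gripper": 80},
  {"dx": 0,"dy": 0,"dz": -1,"wx": 0,"wy": 0,"wz": 0,"gripper": 80},
  {"dx": 0,"dy": 0,"dz": -1,"wx": 0,"wy": 0,"wz": 0,"gripper": 30},
])

```text
time: 24.33
tool_pos: [0.6163, 0.0607, 0.2434]
ee_rot: [3.141, 0.001, 2.857]
wrist_force: [0.5, 0.0, -0.8]
width: 0.0682
finger_force: 0.0
```

Request:
carry_out([
  {"dx": 0.95,"dy": 0.33,"dz": 0,"wx": 0,"wy": 0,"wz": 0,"gripper": 30},
  {"dx": 0.95,"dy": 0.33,"dz": 0,"wx": 0,"wy": 0,"wz": 0,"gripper": 30},
  {"dx": 0.95,"dy": 0.33,"dz": 0,"wx": 0,"wy": 0,"wz": 0,"gripper": 30},
  {"dx": 0.95,"dy": 0.33,"dz": 0,"wx": 0,"wy": 0,"wz": 0,"gripper": 30},
  {"dx": 0.95,"dy": 0.33,"dz": 0,"wx": 0,"wy": 0,"wz": 0,"gripper": 30},
  {"dx": 0.95,"dy": 0.33,"dz": 0,"wx": 0,"wy": 0,"wz": 0,"gripper": 30},
  {"dx": 0.95,"dy": 0.33,"dz": 0,"wx": 0,"wy": 0,"wz": 0,"gripper": 30},
  {"dx": 0.95,"dy": 0.33,"dz": 0,"wx": 0,"wy": 0,"wz": 0,"gripper": 30},
  {"dx": 0.95,"dy": 0.33,"dz": 0,"wx": 0,"wy": 0,"wz": 0,"gripper": 30},
  {"dx": 0.95,"dy": 0.33,"dz": 0,"wx": 0,"wy": 0,"wz": 0,"gripper": 30},
  {"dx": 0.95,"dy": 0.33,"dz": 0,"wx": 0,"wy": 0,"wz": 0,"gripper": 30},
  {"dx": 0.95,"dy": 0.33,"dz": 0,"wx": 0,"wy": 0,"wz": 0,"gripper": 30},
  {"dx": 0.95,"dy": 0.33,"dz": 0,"wx": 0,"wy": 0,"wz": 0,"gripper": 30},
  {"dx": 0.95,"dy": 0.33,"dz": 0,"wx": 0,"wy": 0,"wz": 0,"gripper": 30},
  {"dx": 0.95,"dy": 0.33,"dz": 0,"wx": 0,"wy": 0,"wz": 0,"gripper": 30},
  {"dx": 0,"dy": 0,"dz": 0,"wx": 0,"wy": 0,"wz": 0,"gripper": 30},
  {"dx": 0,"dy": 0,"dz": 0,"wx": 0,"wy": 0,"wz": 0,"gripper": 30},
  {"dx": 0,"dy": 0,"dz": 0,"wx": 0,"wy": 0,"wz": 0,"gripper": 30},
])

```text
time: 25.83
tool_pos: [0.3711, 0.2354, 0.2421]
ee_rot: [3.141, 0.001, 2.857]
wrist_force: [0.3, -0.1, 0.3]
width: 0.0831
finger_force: 0.0
```

```bash
python3 - <<'E'
from m import *
o=robot.get_obs(); print(o["tool_pos"],o["ee_rot"],o["width"])
c,im=snap("wrist","w4")
for r in blobs(im,"red",c,.06,(0,0,640,400),amin=300): print(r)
c,im=snap("top","top4")
for r in blobs(im,"purple",c,.052,(270,110,325,175)): print("p",r)
cv2.imwrite("pics/t4.png",cv2.resize(im[100:260,180:500,::-1],None,fx=2.4,fy=2.4))
E
```

```text
[0.37106357 0.23544364 0.24205301] [3.14129529e+00 1.44743967e-03 2.85726023e+00] 0.08310113575188913
{'px': [321.0, 201.0], 'c': [370.0, 234.7], 'rc': [370.3, 234.7], 'wh': [45.6, 45.3], 'ang': -16.3}
p {'px': [298.0, 140.0], 'c': [607.0, 65.0], 'rc': [612.5, 63.3], 'wh': [66.0, 34.2], 'ang': -17.6}
```

View pics/t4.png

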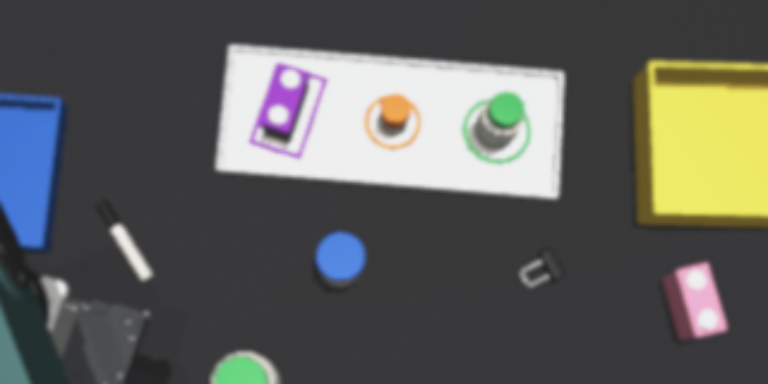

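The top crop shows the cartridge in its purple rectangle (282,105 top, foot near 288,115), with the vial and bottle standing. The red pot lies under the tool at (370,235).

Request:
carry_out([
  {"dx": 0.04,"dy": -0.05,"dz": 0.45,"wx": 0,"wy": 0,"wz": 0,"gripper": 30},
  {"dx": 0,"dy": 0,"dz": 1,"wx": 0,"wy": 0,"wz": 0,"gripper": 30},
  {"dx": 0,"dy": 0,"dz": 1,"wx": 0,"wy": 0,"wz": 0,"gripper": 30},
  {"dx": 0,"dy": 0,"dz": 1,"wx": 0,"wy": 0,"wz": 0,"gripper": 30},
  {"dx": 0,"dy": 0,"dz": 1,"wx": 0,"wy": 0,"wz": 0,"gripper": 30},
  {"dx": 0,"dy": 0,"dz": 1,"wx": 0,"wy": 0,"wz": 0,"gripper": 30},
  {"dx": 0,"dy": 0,"dz": 1,"wx": 0,"wy": 0,"wz": 0,"gripper": 30},
  {"dx": 0,"dy": 0,"dz": 0,"wx": 0,"wy": 0,"wz": 0,"gripper": 100},
  {"dx": 0,"dy": 0,"dz": 0,"wx": 0,"wy": 0,"wz": 0,"gripper": 120},
  {"dx": 0,"dy": 0,"dz": 0,"wx": 0,"wy": 0,"wz": 0,"gripper": 255},
  {"dx": 0,"dy": 0,"dz": 0,"wx": 0,"wy": 0,"wz": 0,"gripper": 255},
  {"dx": 0,"dy": 0,"dz": 0,"wx": 0,"wy": 0,"wz": 0,"gripper": 255},
  {"dx": 0,"dy": 0,"dz": 0,"wx": 0,"wy": 0,"wz": 0,"gripper": 255},
  {"dx": 0,"dy": 0,"dz": 0,"wx": 0,"wy": 0,"wz": 0,"gripper": 255},
  {"dx": 0,"dy": 0,"dz": 0,"wx": 0,"wy": 0,"wz": 0,"gripper": 255},
  {"dx": 0,"dy": 0,"dz": 0,"wx": 0,"wy": 0,"wz": 0,"gripper": 255},
])

```text
time: 27.27
tool_pos: [0.3701, 0.2352, 0.1135]
ee_rot: [3.14, 0.002, 2.857]
wrist_force: [-0.3, -0.3, 4.5]
width: 0.0432
finger_force: 30.0
```

Request:
carry_out([
  {"dx": 0,"dy": 0,"dz": -0.4,"wx": 0,"wy": 0,"wz": 0,"gripper": 255},
  {"dx": 0,"dy": 0,"dz": -0.8,"wx": 0,"wy": 0,"wz": 0,"gripper": 255},
  {"dx": 0,"dy": 0,"dz": -1,"wx": 0,"wy": 0,"wz": 0,"gripper": 255},
  {"dx": 0,"dy": 0,"dz": -1,"wx": 0,"wy": 0,"wz": 0,"gripper": 255},
  {"dx": 0,"dy": 0,"dz": -1,"wx": 0,"wy": 0,"wz": 0,"gripper": 255},
  {"dx": 0,"dy": 0,"dz": -1,"wx": 0,"wy": 0,"wz": 0,"gripper": 255},
  {"dx": 0,"dy": 0,"dz": -1,"wx": 0,"wy": 0,"wz": 0,"gripper": 255},
])

```text
time: 27.85
tool_pos: [0.3691, 0.2348, 0.2373]
ee_rot: [-3.141, -0.001, 2.857]
wrist_force: [0.0, 0.7, -0.2]
width: 0.0429
finger_force: 30.0
```

Request:
carry_out([
  {"dx": -0.3,"dy": -0.4,"dz": 0,"wx": 0,"wy": 0,"wz": 0,"gripper": 255},
  {"dx": -0.68,"dy": -0.94,"dz": 0,"wx": 0,"wy": 0,"wz": 0,"gripper": 255},
  {"dx": -0.68,"dy": -0.94,"dz": 0,"wx": 0,"wy": 0,"wz": 0,"gripper": 255},
  {"dx": -0.68,"dy": -0.94,"dz": 0,"wx": 0,"wy": 0,"wz": 0,"gripper": 255},
  {"dx": -0.68,"dy": -0.94,"dz": 0,"wx": 0,"wy": 0,"wz": 0,"gripper": 255},
  {"dx": -0.68,"dy": -0.94,"dz": 0,"wx": 0,"wy": 0,"wz": 0,"gripper": 255},
  {"dx": -0.68,"dy": -0.94,"dz": 0,"wx": 0,"wy": 0,"wz": 0,"gripper": 255},
  {"dx": -0.68,"dy": -0.94,"dz": 0,"wx": 0,"wy": 0,"wz": 0,"gripper": 255},
  {"dx": -0.68,"dy": -0.94,"dz": 0,"wx": 0,"wy": 0,"wz": 0,"gripper": 255},
  {"dx": -0.68,"dy": -0.94,"dz": 0,"wx": 0,"wy": 0,"wz": 0,"gripper": 255},
  {"dx": -0.68,"dy": -0.94,"dz": 0,"wx": 0,"wy": 0,"wz": 0,"gripper": 255},
  {"dx": -0.68,"dy": -0.94,"dz": 0,"wx": 0,"wy": 0,"wz": 0,"gripper": 255},
  {"dx": -0.68,"dy": -0.94,"dz": 0,"wx": 0,"wy": 0,"wz": 0,"gripper": 255},
  {"dx": -0.68,"dy": -0.94,"dz": 0,"wx": 0,"wy": 0,"wz": 0,"gripper": 255},
  {"dx": -0.68,"dy": -0.94,"dz": 0,"wx": 0,"wy": 0,"wz": 0,"gripper": 255},
])

```text
time: 29.1
tool_pos: [0.4813, -0.0822, 0.2348]
ee_rot: [-3.141, -0.003, 2.857]
wrist_force: [0.6, -0.3, -0.5]
width: 0.043
finger_force: 30.0
```

Request:
carry_out([
  {"dx": -0.68,"dy": -0.94,"dz": 0,"wx": 0,"wy": 0,"wz": 0,"gripper": 255},
  {"dx": -0.68,"dy": -0.94,"dz": 0,"wx": 0,"wy": 0,"wz": 0,"gripper": 255},
  {"dx": -0.68,"dy": -0.94,"dz": 0,"wx": 0,"wy": 0,"wz": 0,"gripper": 255},
  {"dx": -0.68,"dy": -0.94,"dz": 0,"wx": 0,"wy": 0,"wz": 0,"gripper": 255},
  {"dx": -0.68,"dy": -0.94,"dz": 0,"wx": 0,"wy": 0,"wz": 0,"gripper": 255},
  {"dx": -0.68,"dy": -0.94,"dz": 0,"wx": 0,"wy": 0,"wz": 0,"gripper": 255},
  {"dx": -0.68,"dy": -0.94,"dz": 0,"wx": 0,"wy": 0,"wz": 0,"gripper": 255},
  {"dx": -0.68,"dy": -0.94,"dz": 0,"wx": 0,"wy": 0,"wz": 0,"gripper": 255},
  {"dx": -0.68,"dy": -0.94,"dz": 0,"wx": 0,"wy": 0,"wz": 0,"gripper": 255},
  {"dx": -0.68,"dy": -0.94,"dz": 0,"wx": 0,"wy": 0,"wz": 0,"gripper": 255},
  {"dx": -0.68,"dy": -0.94,"dz": 0,"wx": 0,"wy": 0,"wz": 0,"gripper": 255},
  {"dx": -0.68,"dy": -0.94,"dz": 0,"wx": 0,"wy": 0,"wz": 0,"gripper": 255},
  {"dx": -0.62,"dy": -0.93,"dz": 0,"wx": 0,"wy": 0,"wz": 0,"gripper": 255},
  {"dx": 0,"dy": 0,"dz": 0,"wx": 0,"wy": 0,"wz": 0,"gripper": 255},
  {"dx": 0,"dy": 0,"dz": 0,"wx": 0,"wy": 0,"wz": 0,"gripper": 255},
  {"dx": 0,"dy": 0,"dz": 0,"wx": 0,"wy": 0,"wz": 0,"gripper": 255},
])

```text
time: 30.43
tool_pos: [0.5812, -0.3639, 0.235]
ee_rot: [3.14, -0.003, 2.857]
wrist_force: [0.2, -0.1, -0.7]
width: 0.0433
finger_force: 30.0
```

```bash
python3 - <<'E'
from m import *
o=robot.get_obs(); print(o["tool_pos"],o["ee_rot"],o["width"],o["finger_force"])
c,im=snap("wrist","w5")
ct=eyes.get_calibration("top")
print([onz(ct,*p,.055)[:2].round(3).tolist() for p in [(450,126),(515,126),(517,190),(448,192)]])
E
```

```text
[ 0.58122863 -0.3638858   0.23495948] [ 3.14029744e+00 -2.60753972e-03  2.85694353e+00] 0.04327636221723941 29.99993260251358
[[0.657, -0.291], [0.661, -0.445], [0.508, -0.441], [0.5, -0.282]]
```

View pics/w5.png

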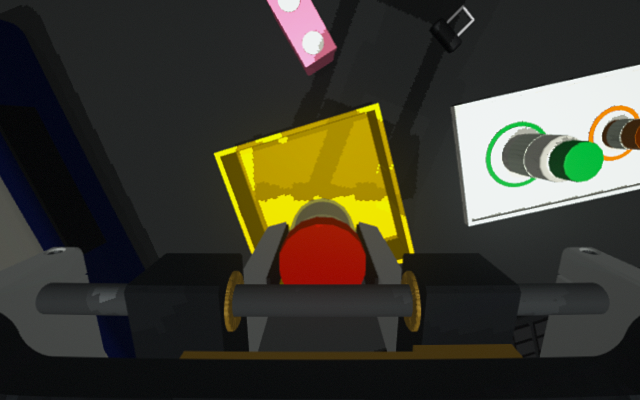

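The pot at (321,250) is over the bin, whose rim runs from (215,153) to (415,260), and inside all walls. Lower it.

Request:
carry_out([
  {"dx": 0,"dy": 0,"dz": 0.6,"wx": 0,"wy": 0,"wz": 0,"gripper": 255},
  {"dx": 0,"dy": 0,"dz": 1,"wx": 0,"wy": 0,"wz": 0,"gripper": 255},
  {"dx": 0,"dy": 0,"dz": 1,"wx": 0,"wy": 0,"wz": 0,"gripper": 255},
  {"dx": 0,"dy": 0,"dz": 1,"wx": 0,"wy": 0,"wz": 0,"gripper": 255},
  {"dx": 0,"dy": 0,"dz": 1,"wx": 0,"wy": 0,"wz": 0,"gripper": 255},
  {"dx": 0,"dy": 0,"dz": 0.7,"wx": 0,"wy": 0,"wz": 0,"gripper": 255},
  {"dx": 0,"dy": 0,"dz": 0.3,"wx": 0,"wy": 0,"wz": 0,"gripper": 255},
  {"dx": 0,"dy": 0,"dz": 0,"wx": 0,"wy": 0,"wz": 0,"gripper": 255},
  {"dx": 0,"dy": 0,"dz": 0,"wx": 0,"wy": 0,"wz": 0,"gripper": 255},
])

```text
time: 31.23
tool_pos: [0.5821, -0.364, 0.1249]
ee_rot: [-3.141, 0.0, 2.858]
wrist_force: [0.1, -0.4, -0.4]
width: 0.0427
finger_force: 30.0
```

Request:
carry_out([
  {"dx": 0,"dy": 0,"dz": 0.25,"wx": 0,"wy": 0,"wz": 0,"gripper": 255},
  {"dx": 0,"dy": 0,"dz": 0.1,"wx": 0,"wy": 0,"wz": 0,"gripper": 255},
  {"dx": 0,"dy": 0,"dz": 0,"wx": 0,"wy": 0,"wz": 0,"gripper": 255},
  {"dx": 0,"dy": 0,"dz": 0,"wx": 0,"wy": 0,"wz": 0,"gripper": 255},
])

```text
time: 31.57
tool_pos: [0.5821, -0.3643, 0.118]
ee_rot: [-3.141, 0.001, 2.857]
wrist_force: [0.6, 0.1, -0.6]
width: 0.0432
finger_force: 30.0
```

Request:
carry_out([
  {"dx": 0,"dy": 0,"dz": 0.04,"wx": 0,"wy": 0,"wz": 0,"gripper": 255},
  {"dx": 0,"dy": 0,"dz": 0,"wx": 0,"wy": 0,"wz": 0,"gripper": 55},
  {"dx": 0,"dy": 0,"dz": 0,"wx": 0,"wy": 0,"wz": 0,"gripper": 55},
  {"dx": 0,"dy": 0,"dz": 0,"wx": 0,"wy": 0,"wz": 0,"gripper": 55},
  {"dx": 0,"dy": 0,"dz": 0,"wx": 0,"wy": 0,"wz": 0,"gripper": 55},
  {"dx": 0,"dy": 0,"dz": 0,"wx": 0,"wy": 0,"wz": 0,"gripper": 55},
  {"dx": 0,"dy": 0,"dz": -0.5,"wx": 0,"wy": 0,"wz": 0,"gripper": 55},
  {"dx": 0,"dy": 0,"dz": -1,"wx": 0,"wy": 0,"wz": 0,"gripper": 55},
  {"dx": 0,"dy": 0,"dz": -1,"wx": 0,"wy": 0,"wz": 0,"gripper": 55},
  {"dx": 0,"dy": 0,"dz": -1,"wx": 0,"wy": 0,"wz": 0,"gripper": 55},
  {"dx": 0,"dy": 0,"dz": -1,"wx": 0,"wy": 0,"wz": 0,"gripper": 55},
  {"dx": 0,"dy": 0,"dz": -1,"wx": 0,"wy": 0,"wz": 0,"gripper": 55},
  {"dx": 0,"dy": 0,"dz": -1,"wx": 0,"wy": 0,"wz": 0,"gripper": 30},
])

```text
time: 32.65
tool_pos: [0.5819, -0.3641, 0.2487]
ee_rot: [-3.141, 0.001, 2.857]
wrist_force: [0.1, -0.5, 0.1]
width: 0.0776
finger_force: 0.0
```

Request:
carry_out([
  {"dx": 0.65,"dy": 0.94,"dz": 0,"wx": 0,"wy": 0,"wz": 0,"gripper": 30},
  {"dx": 0.65,"dy": 0.94,"dz": 0,"wx": 0,"wy": 0,"wz": 0,"gripper": 30},
  {"dx": 0.65,"dy": 0.94,"dz": 0,"wx": 0,"wy": 0,"wz": 0,"gripper": 30},
  {"dx": 0.65,"dy": 0.94,"dz": 0,"wx": 0,"wy": 0,"wz": 0,"gripper": 30},
  {"dx": 0.65,"dy": 0.94,"dz": 0,"wx": 0,"wy": 0,"wz": 0,"gripper": 30},
  {"dx": 0.65,"dy": 0.94,"dz": 0,"wx": 0,"wy": 0,"wz": 0,"gripper": 30},
  {"dx": 0.65,"dy": 0.94,"dz": 0,"wx": 0,"wy": 0,"wz": 0,"gripper": 30},
  {"dx": 0.65,"dy": 0.94,"dz": 0,"wx": 0,"wy": 0,"wz": 0,"gripper": 30},
  {"dx": 0.65,"dy": 0.94,"dz": 0,"wx": 0,"wy": 0,"wz": 0,"gripper": 30},
  {"dx": 0.65,"dy": 0.94,"dz": 0,"wx": 0,"wy": 0,"wz": 0,"gripper": 30},
  {"dx": 0.65,"dy": 0.94,"dz": 0,"wx": 0,"wy": 0,"wz": 0,"gripper": 30},
  {"dx": 0.65,"dy": 0.94,"dz": 0,"wx": 0,"wy": 0,"wz": 0,"gripper": 30},
  {"dx": 0.65,"dy": 0.94,"dz": 0,"wx": 0,"wy": 0,"wz": 0,"gripper": 30},
  {"dx": 0.65,"dy": 0.94,"dz": 0,"wx": 0,"wy": 0,"wz": 0,"gripper": 30},
  {"dx": 0.65,"dy": 0.94,"dz": 0,"wx": 0,"wy": 0,"wz": 0,"gripper": 30},
  {"dx": 0.65,"dy": 0.94,"dz": 0,"wx": 0,"wy": 0,"wz": 0,"gripper": 30},
  {"dx": 0.6,"dy": 0.94,"dz": 0,"wx": 0,"wy": 0,"wz": 0,"gripper": 30},
  {"dx": 0,"dy": 0,"dz": 0,"wx": 0,"wy": 0,"wz": 0,"gripper": 30},
  {"dx": 0,"dy": 0,"dz": 0,"wx": 0,"wy": 0,"wz": 0,"gripper": 30},
  {"dx": 0,"dy": 0,"dz": 0,"wx": 0,"wy": 0,"wz": 0,"gripper": 30},
])

```text
time: 34.32
tool_pos: [0.4607, 0.0039, 0.2473]
ee_rot: [-3.141, 0.001, 2.857]
wrist_force: [0.0, -0.1, -0.4]
width: 0.0831
finger_force: 0.0
```

```bash
python3 - <<'E'
from m import *
o=robot.get_obs(); print(o["tool_pos"],o["ee_rot"],o["width"])
c,im=snap("wrist","w6")
for r in blobs(im,"blue",c,.06,(0,0,640,400),amin=300): print(r)
c,im=snap("scene","s6")
for r in blobs(im,"red",c,.064,(100,150,220,260)): print("r",r)
cv2.imwrite("pics/s6c.png",cv2.resize(im[140:310,90:400,::-1],None,fx=2.5,fy=2.5))
ct=eyes.get_calibration("top")
print([onz(ct,*p,.03)[:2].round(3).tolist() for p in [(144,138),(205,141),(199,202),(136,199)]])
E
```

```text
[0.46072837 0.00391776 0.24731957] [-3.14109625e+00  1.42658054e-03  2.85727491e+00] 0.08310287628651813
{'px': [321.0, 199.0], 'c': [459.7, 2.7], 'rc': [459.7, 2.6], 'wh': [45.5, 45.2], 'ang': -16.3}
{'px': [609.0, 180.0], 'c': [523.8, 269.5], 'rc': [525.7, 268.3], 'wh': [141.4, 61.2], 'ang': -1.8}
r {'px': [156.0, 211.0], 'c': [586.4, -358.2], 'rc': [586.9, -357.4], 'wh': [47.3, 37.4], 'ang': 48.0}
[[0.62, 0.435], [0.615, 0.286], [0.467, 0.289], [0.47, 0.439]]
```

View pics/s6c.png

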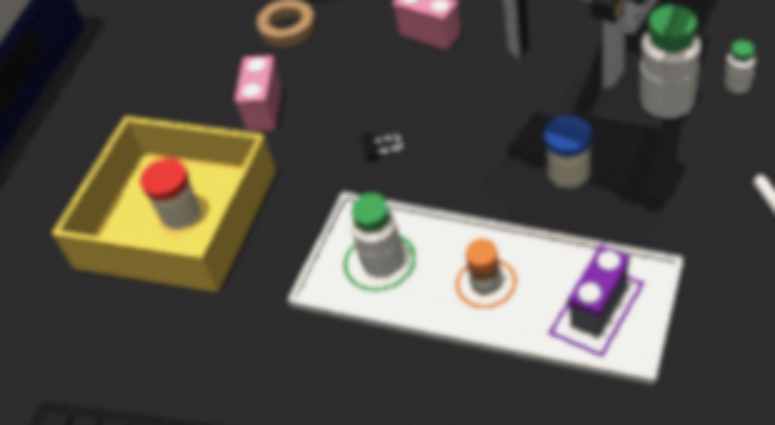

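The scene crop shows the red pot upright in the bin (175,195), and the bottle, vial and cartridge each in its outline (379,262), (486,282), (597,300). Now the blue pot.

Request:
carry_out([
  {"dx": 0.03,"dy": -0.07,"dz": 0.7,"wx": 0,"wy": 0,"wz": 0,"gripper": 30},
  {"dx": 0,"dy": 0,"dz": 1,"wx": 0,"wy": 0,"wz": 0,"gripper": 30},
  {"dx": 0,"dy": 0,"dz": 1,"wx": 0,"wy": 0,"wz": 0,"gripper": 30},
  {"dx": 0,"dy": 0,"dz": 1,"wx": 0,"wy": 0,"wz": 0,"gripper": 30},
  {"dx": 0,"dy": 0,"dz": 1,"wx": 0,"wy": 0,"wz": 0,"gripper": 30},
  {"dx": 0,"dy": 0,"dz": 1,"wx": 0,"wy": 0,"wz": 0,"gripper": 30},
  {"dx": 0,"dy": 0,"dz": 1,"wx": 0,"wy": 0,"wz": 0,"gripper": 30},
  {"dx": 0,"dy": 0,"dz": 0,"wx": 0,"wy": 0,"wz": 0,"gripper": 100},
  {"dx": 0,"dy": 0,"dz": 0,"wx": 0,"wy": 0,"wz": 0,"gripper": 120},
  {"dx": 0,"dy": 0,"dz": 0,"wx": 0,"wy": 0,"wz": 0,"gripper": 255},
  {"dx": 0,"dy": 0,"dz": 0,"wx": 0,"wy": 0,"wz": 0,"gripper": 255},
  {"dx": 0,"dy": 0,"dz": 0,"wx": 0,"wy": 0,"wz": 0,"gripper": 255},
  {"dx": 0,"dy": 0,"dz": 0,"wx": 0,"wy": 0,"wz": 0,"gripper": 255},
  {"dx": 0,"dy": 0,"dz": 0,"wx": 0,"wy": 0,"wz": 0,"gripper": 255},
  {"dx": 0,"dy": 0,"dz": 0,"wx": 0,"wy": 0,"wz": 0,"gripper": 255},
  {"dx": 0,"dy": 0,"dz": 0,"wx": 0,"wy": 0,"wz": 0,"gripper": 255},
])

```text
time: 35.75
tool_pos: [0.4602, 0.0031, 0.1138]
ee_rot: [3.141, 0.002, 2.857]
wrist_force: [-0.2, 0.3, 4.6]
width: 0.0427
finger_force: 30.0
```

Request:
carry_out([
  {"dx": 0,"dy": 0,"dz": -0.4,"wx": 0,"wy": 0,"wz": 0,"gripper": 255},
  {"dx": 0,"dy": 0,"dz": -0.8,"wx": 0,"wy": 0,"wz": 0,"gripper": 255},
  {"dx": 0,"dy": 0,"dz": -1,"wx": 0,"wy": 0,"wz": 0,"gripper": 255},
  {"dx": 0,"dy": 0,"dz": -1,"wx": 0,"wy": 0,"wz": 0,"gripper": 255},
  {"dx": 0,"dy": 0,"dz": -1,"wx": 0,"wy": 0,"wz": 0,"gripper": 255},
  {"dx": 0,"dy": 0,"dz": -1,"wx": 0,"wy": 0,"wz": 0,"gripper": 255},
  {"dx": 0,"dy": 0,"dz": -0.8,"wx": 0,"wy": 0,"wz": 0,"gripper": 255},
])

```text
time: 36.33
tool_pos: [0.4594, 0.0033, 0.2342]
ee_rot: [3.142, 0.001, 2.857]
wrist_force: [-0.1, 0.6, -0.3]
width: 0.043
finger_force: 30.0
```

Request:
carry_out([
  {"dx": 0.03,"dy": 0.5,"dz": 0,"wx": 0,"wy": 0,"wz": 0,"gripper": 255},
  {"dx": 0.05,"dy": 0.97,"dz": 0,"wx": 0,"wy": 0,"wz": 0,"gripper": 255},
  {"dx": 0.05,"dy": 0.97,"dz": 0,"wx": 0,"wy": 0,"wz": 0,"gripper": 255},
  {"dx": 0.05,"dy": 0.97,"dz": 0,"wx": 0,"wy": 0,"wz": 0,"gripper": 255},
  {"dx": 0.05,"dy": 0.97,"dz": 0,"wx": 0,"wy": 0,"wz": 0,"gripper": 255},
  {"dx": 0.05,"dy": 0.97,"dz": 0,"wx": 0,"wy": 0,"wz": 0,"gripper": 255},
  {"dx": 0.05,"dy": 0.97,"dz": 0,"wx": 0,"wy": 0,"wz": 0,"gripper": 255},
  {"dx": 0.05,"dy": 0.97,"dz": 0,"wx": 0,"wy": 0,"wz": 0,"gripper": 255},
  {"dx": 0.05,"dy": 0.97,"dz": 0,"wx": 0,"wy": 0,"wz": 0,"gripper": 255},
  {"dx": 0.05,"dy": 0.97,"dz": 0,"wx": 0,"wy": 0,"wz": 0,"gripper": 255},
  {"dx": 0.05,"dy": 0.97,"dz": 0,"wx": 0,"wy": 0,"wz": 0,"gripper": 255},
  {"dx": 0.05,"dy": 0.97,"dz": 0,"wx": 0,"wy": 0,"wz": 0,"gripper": 255},
  {"dx": 0.05,"dy": 0.97,"dz": 0,"wx": 0,"wy": 0,"wz": 0,"gripper": 255},
  {"dx": 0.05,"dy": 0.97,"dz": 0,"wx": 0,"wy": 0,"wz": 0,"gripper": 255},
  {"dx": 0.05,"dy": 0.97,"dz": 0,"wx": 0,"wy": 0,"wz": 0,"gripper": 255},
  {"dx": 0.05,"dy": 0.97,"dz": 0,"wx": 0,"wy": 0,"wz": 0,"gripper": 255},
  {"dx": 0.05,"dy": 0.97,"dz": 0,"wx": 0,"wy": 0,"wz": 0,"gripper": 255},
  {"dx": 0.05,"dy": 0.97,"dz": 0,"wx": 0,"wy": 0,"wz": 0,"gripper": 255},
  {"dx": 0.05,"dy": 0.97,"dz": 0,"wx": 0,"wy": 0,"wz": 0,"gripper": 255},
  {"dx": 0.1,"dy": 0.44,"dz": 0,"wx": 0,"wy": 0,"wz": 0,"gripper": 255},
])

```text
time: 38.0
tool_pos: [0.5422, 0.3646, 0.2302]
ee_rot: [-3.14, -0.003, 2.859]
wrist_force: [0.3, -0.9, -1.3]
width: 0.0431
finger_force: 30.0
```

Request:
carry_out([
  {"dx": 0,"dy": 0,"dz": 0,"wx": 0,"wy": 0,"wz": 0,"gripper": 255},
  {"dx": 0,"dy": 0,"dz": 0,"wx": 0,"wy": 0,"wz": 0,"gripper": 255},
  {"dx": 0,"dy": 0,"dz": 0,"wx": 0,"wy": 0,"wz": 0,"gripper": 255},
])

```text
time: 38.25
tool_pos: [0.5426, 0.3615, 0.232]
ee_rot: [-3.14, -0.001, 2.857]
wrist_force: [-0.2, -0.0, -1.1]
width: 0.0431
finger_force: 30.0
```

```bash
python3 - <<'E'
from m import *
o=robot.get_obs(); print(o["tool_pos"],o["ee_rot"],o["width"],o["finger_force"])
c,im=snap("wrist","w7")
E
```

```text
[0.54261946 0.36150917 0.23204985] [-3.14012135e+00 -6.42386152e-04  2.85685787e+00] 0.04313344416024321 29.999904544092715
```

View pics/w7.png

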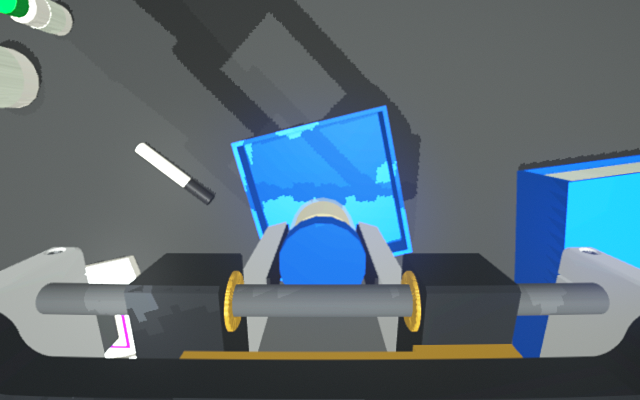

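The pot (321,245) is over the blue return tray, whose rim runs (233,145)–(410,250). The box at (520,200) is clear of the gripper. Lower it.

Request:
carry_out([
  {"dx": 0,"dy": 0,"dz": 0.6,"wx": 0,"wy": 0,"wz": 0,"gripper": 255},
  {"dx": 0,"dy": 0,"dz": 1,"wx": 0,"wy": 0,"wz": 0,"gripper": 255},
  {"dx": 0,"dy": 0,"dz": 1,"wx": 0,"wy": 0,"wz": 0,"gripper": 255},
  {"dx": 0,"dy": 0,"dz": 1,"wx": 0,"wy": 0,"wz": 0,"gripper": 255},
  {"dx": 0,"dy": 0,"dz": 1,"wx": 0,"wy": 0,"wz": 0,"gripper": 255},
  {"dx": 0,"dy": 0,"dz": 0.6,"wx": 0,"wy": 0,"wz": 0,"gripper": 255},
  {"dx": 0,"dy": 0,"dz": 0.2,"wx": 0,"wy": 0,"wz": 0,"gripper": 255},
  {"dx": 0,"dy": 0,"dz": 0,"wx": 0,"wy": 0,"wz": 0,"gripper": 255},
  {"dx": 0,"dy": 0,"dz": 0,"wx": 0,"wy": 0,"wz": 0,"gripper": 255},
])

```text
time: 39.05
tool_pos: [0.5434, 0.3621, 0.1254]
ee_rot: [3.141, 0.001, 2.857]
wrist_force: [0.6, -0.3, 0.0]
width: 0.0432
finger_force: 30.0
```

Request:
carry_out([
  {"dx": 0,"dy": 0,"dz": 0.25,"wx": 0,"wy": 0,"wz": 0,"gripper": 255},
  {"dx": 0,"dy": 0,"dz": 0.12,"wx": 0,"wy": 0,"wz": 0,"gripper": 255},
  {"dx": 0,"dy": 0,"dz": 0,"wx": 0,"wy": 0,"wz": 0,"gripper": 255},
  {"dx": 0,"dy": 0,"dz": 0,"wx": 0,"wy": 0,"wz": 0,"gripper": 255},
])

```text
time: 39.38
tool_pos: [0.5432, 0.3624, 0.1179]
ee_rot: [3.141, 0.001, 2.857]
wrist_force: [0.2, 0.2, 0.2]
width: 0.0432
finger_force: 30.0
```

Request:
carry_out([
  {"dx": 0,"dy": 0,"dz": 0.03,"wx": 0,"wy": 0,"wz": 0,"gripper": 255},
  {"dx": 0,"dy": 0,"dz": 0,"wx": 0,"wy": 0,"wz": 0,"gripper": 55},
  {"dx": 0,"dy": 0,"dz": 0,"wx": 0,"wy": 0,"wz": 0,"gripper": 55},
  {"dx": 0,"dy": 0,"dz": 0,"wx": 0,"wy": 0,"wz": 0,"gripper": 55},
  {"dx": 0,"dy": 0,"dz": 0,"wx": 0,"wy": 0,"wz": 0,"gripper": 55},
  {"dx": 0,"dy": 0,"dz": 0,"wx": 0,"wy": 0,"wz": 0,"gripper": 55},
  {"dx": 0,"dy": 0,"dz": -0.5,"wx": 0,"wy": 0,"wz": 0,"gripper": 55},
  {"dx": 0,"dy": 0,"dz": -1,"wx": 0,"wy": 0,"wz": 0,"gripper": 55},
  {"dx": 0,"dy": 0,"dz": -1,"wx": 0,"wy": 0,"wz": 0,"gripper": 55},
  {"dx": 0,"dy": 0,"dz": -1,"wx": 0,"wy": 0,"wz": 0,"gripper": 55},
  {"dx": 0,"dy": 0,"dz": -1,"wx": 0,"wy": 0,"wz": 0,"gripper": 55},
  {"dx": 0,"dy": 0,"dz": -1,"wx": 0,"wy": 0,"wz": 0,"gripper": 55},
  {"dx": 0,"dy": 0,"dz": -1,"wx": 0,"wy": 0,"wz": 0,"gripper": 55},
  {"dx": 1,"dy": 0,"dz": 0,"wx": 0,"wy": 0,"wz": 0,"gripper": 55},
  {"dx": 1,"dy": 0,"dz": 0,"wx": 0,"wy": 0,"wz": 0,"gripper": 55},
  {"dx": 1,"dy": 0,"dz": 0,"wx": 0,"wy": 0,"wz": 0,"gripper": 55},
  {"dx": 1,"dy": 0,"dz": 0,"wx": 0,"wy": 0,"wz": 0,"gripper": 55},
  {"dx": 1,"dy": 0,"dz": 0,"wx": 0,"wy": 0,"wz": 0,"gripper": 55},
  {"dx": 1,"dy": 0,"dz": 0,"wx": 0,"wy": 0,"wz": 0,"gripper": 55},
  {"dx": 0,"dy": 0,"dz": 0,"wx": 0,"wy": 0,"wz": 0,"gripper": 55},
])

```text
time: 41.05
tool_pos: [0.425, 0.3969, 0.2479]
ee_rot: [3.141, -0.001, 2.86]
wrist_force: [0.5, 0.2, -0.6]
width: 0.0737
finger_force: 0.0
```

```bash
python3 - <<'E'
from m import *
c,im=snap("scene","s8")
cv2.imwrite("pics/s8c.png",cv2.resize(im[130:310,100:520,::-1],None,fx=1.9,fy=1.9))
E
```

```text
(no output)
```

View pics/s8c.png

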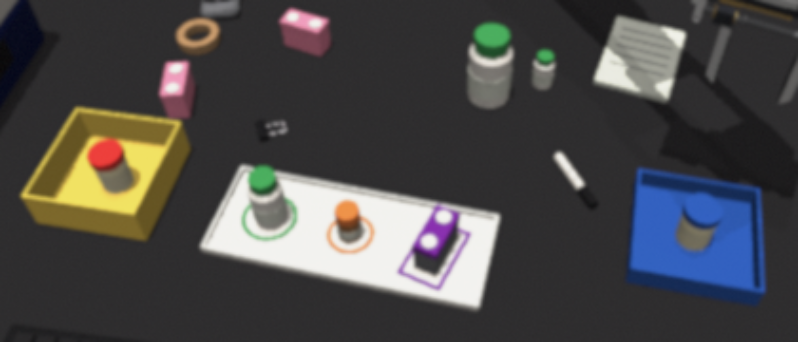

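The picture shows all five upright in place: red pot (110,165) in the bin, bottle (270,200), vial (348,225) and cartridge (437,240) in their outlines, blue pot (698,222) in the return tray. The gripper is clear.

```bash
python3 -c "
from bench import robot; print(robot.close_job())"
```

```text
the job is handed in; nothing more can be done
None
```

The job is handed in at about 41 s: the bottle, vial and cartridge stand in their own outlines, the red pot in the waste bin and the blue pot in the return tray, all upright in the last picture.

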